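Close a fuel can with its stopper and ring nut

TASK

Close the filled red fuel can: seat the yellow stopper in its mouth, put the black ring nut over it, turn the nut gently backward (anticlockwise from above) while it rests on the thread until you feel the thread start drop, then run it on forward (clockwise) until it holds the stopper down hand-tight. Do not force the plastic thread, and leave the other things on the counter where they are.

Things in the scene. Friction and masses are not known exactly. Their poses are not given: they have to be found in the camera images.
- can: a filled red plastic fuel can, 130 x 200 x 140 tall without its neck, too heavy to shift. Origin on the counter straight below the middle of its neck; the body runs from 50 on the origin's -y side to 150 on its +y side, 65 to either side in x. A moulded carrying handle stands on the shoulder from 70 to 150 behind the neck (+y), its top at a height of 169, 5 below the neck's rim
- neck_rim (a point): centre of the can's open mouth, at the rim of the neck, 174 above the counter, z up. The upright neck stands 34 above the shoulder. Mouth: bore 33, 12 deep; rim wall 3.5, 40 outside with a bevelled edge (37 at the rim)
- neck_foot (a point): foot of the neck, on its axis, 34 below the rim. Outside the neck: a right-hand thread of two starts, 48 over the ribs, 40 at the core; ribs 2.5 thick, 6.5 from rib to rib, so a nut moves 13 a full turn. The ribs' upper ends lie 5 below the rim, opposite one another, at an angle that differs from can to can and is not measured
- ring_nut: a black ribbed ring nut, 60 across the outside, 24 tall, about 0.06 kg, lying open side down as it goes on. Origin at the centre of its underside, z up. Inside, two short thread ribs at the open end, 42 across between them; about 1 play on the neck all round and 1.5 along the thread. It may be gripped across the outside at any angle; a press of 2 to 5 N is enough to feel the thread
- nut_top (a point): centre of the ring nut's top, 24 above its underside: an inward lip 3 thick with a hole 30 across. Not yet threaded, the nut rests on the neck with its underside 6 to 12.5 below the rim, by its angle. Turned backward it climbs (up to half a turn) to 6 below, then drops 6.5. Turned forward from the drop it is tight after about 3 rad, underside 17 below the rim; 0.2 to 0.5 N m is hand-tight
- stopper: a yellow plastic stopper standing on its plug, about 0.03 kg: plug 31 across, 8 deep, with a tapered foot, then a disc 37 across and 4 thick. Origin at the centre of the plug's underside, z up; fully home the disc lies on the neck's rim and the origin is 8 below the rim
- stopper_knob (a point): middle of the stopper's round pull knob (14 across, 17 tall, 12 to 29 above the underside), 21 above the underside; it stands up through the ring nut's hole
- spout: a yellow pouring spout, 110 tall, base disc 37 across, standing on its base; origin at the centre of its underside
- bottle_cap: a small white bottle cap, 34 across, 16 tall, not part of the job; origin at the centre of its underside
- tape_measure: a yellow tape measure with black sides, 62 x 36 x 62, standing; origin at the centre of its underside
- screwdriver: a screwdriver lying on the counter
- spray_a: a white spray can, 66 across, 190 tall, standing; origin at the centre of its underside
- spray_b: a white and blue spray can, 66 across, 190 tall, standing; origin at the centre of its underside
- carton: a small cardboard carton, 100 x 70 x 45; origin at the centre of its underside
Not all that is in view belongs to the job. What is shaped like the stopper but pink or purple is not meant.

How it is judged:
By the outcome, as a careful person would: the job done as asked, in the order asked, and still so for the second after the job is handed in, with the robot touching nothing.
It also fails if it takes over 72 s, if anything falls off the work surface, if the arm or the gripper's body presses on something with over 40 N, if the wrist force passes 120 N, or if a joint passes its speed limit or range.

ROBOT

A 7-joint arm with a two-finger parallel gripper is mounted at the origin on the work surface. World frame = base frame: x ahead of the robot, y to its left, z up, the work surface at z = 0. Lengths are in m, angles in rad, forces in N, time in s.
With the tool pointing down it reaches from about 0.425 to 0.95 m from the base axis. Payload 4.7 kg.
Tool frame: the origin (TCP) lies midway between the tips of the shut fingers; the grasp point (between the pads) lies 19 mm behind it (r.hold_point_z is the distance from the TCP to the grasp point, in m); x points along the fingers, y is the direction in which the jaws open and shut, and the axes are right-handed (so a half turn about x gives the same grasp; the last joint's range is limited). The gripper opens to 85 mm and grips with 20 to 120 N. Pads are 22 mm wide; open, the fingers measure 114 mm over their backs; the gripper's body (76 mm by 85 mm) begins 54 mm behind the grasp point. The pads swing forward as they close: fully open they stand 13 mm farther back than shut.
Start: joints at [1.262, 0.469, -0.049, 1.532, 0.024, 1.141, -0.082], TCP at [0.186, -0.649, 0.206] pointing down, gripper open.
Joint ranges: [-2.59, 2.59], [-0.33, 1.99], [-1.39, 1.29], [0.1, 2.45], [-1.04, 4.18], [0.21, 1.99], [-2.66, 2.66]. Speed limits (rad/s): [2.57, 2.57, 3.14, 3.14, 3.14, 3.14, 3.14].

INTERFACE

Orientations are given as a rotation vector (axis times angle).
In Python, from cell import r gives the robot as it stands.
- The arm moves only by the tool carry_out, never from a script. Its argument "commands" is a list of rows, each a list of 5 numbers: the shift along the tool's x, y, z in mm, then the turn about the tool's x in rad, then the opening in per cent of the stroke, from 0 (shut) to 100 (fully open). A call has 1 to 12 rows; each row is the pose to reach, as a shift and turn from the pose measured when the call began, along the tool's axes at that moment; what a row does not reach only later rows make up. A row lasts 1/8 s, in which the tool goes at most 62.5 mm and 10.7 degrees, less where a joint would pass 70% of its speed; a pose out of reach is approached as far as the arm can. A call with a gripper value outside its range is refused whole. The fingers move at their own pace and stop on an object; "squeeze" is the grip in N (left out, the last holds). Time passes only in rows, so rows that repeat a pose let the fingers close. It gives the time, the measured TCP pose, the force and the opening at its end, in the units of the state.
- r.observe(): the state, without advancing time (a new reading comes with each control period).
- r.capture(name): name is "scene" or "top" or "wrist"; returns (picture, depth): 480x640x3 uint8, red, green, blue; 480x640 float32, m along the optical axis (not along the pixel's ray), 0 where there is no reading.
- r.camera_info(name): a dict with "intrinsics" (3x3 intrinsics, pixels), "world_from_camera" (4x4, takes a point from camera to world coordinates). Camera axes: x right, y down, z forward; pixel columns grow to the right and rows downward; lengths in m; the calibration is good to about 2 mm. A picture is of the moment at which its call begins: read the wrist's pose just before it. camera_info takes no time and is no camera call; for the wrist camera it gives the pose at the moment of the call.
- r.finish_job(): hands the job in, once; it reports no verdict.
Trained networks look in the newest picture that a camera, given by its name, has taken for a name from the list of things; names that differ only in an ending like _2 or _b are one class to them, and where a whole thing is asked for, a point or a joint stands for the part that bears it (a point fixed in the world has none). Each returns a list of dicts, best first, with "p" (0 to 1); they miss things now and then, are a little off and sometimes report something else, mostly with a low value. They report only what shows in the picture. A call takes as long as a camera call. They do not tell look-alikes from the thing itself.
- r.regions_of(camera, label): "pixels" (480x640 bool, what is visible of it) and "uv" ([column, row] in pixels, amid what is visible of it).
- r.mark_of(camera, label): "uv" ([column, row] in pixels: a listed point, or the origin of a listed thing).
The state is a dict: "t": time; "joints": joint angles; "dq": joint speeds; "effort": joint torques, N m; "ee_pos": TCP position; "orientation": TCP orientation; "ft_force": force on the tool from outside, world axes, zero at the start; "torque": the same for the moment, N m; "width": opening from 0.0 (shut) to 1.0 (fully open).
Only numpy, scipy, OpenCV 4.12 (cv2) and the standard library are available. Lean on these libraries where they do the work, as an engineer would, in place of code of your own. Each camera call takes 0.05 s, during which the arm holds its last target.

## Working session

There is one attempt and no reset: what is moved stays moved. The work goes in short steps, Python scripts to look and compute and a tool call to move; the robot and the scene stay as the last step left them, time stands still between calls to the robot, and variables do not carry over. Pictures are saved under pics/ and viewed, and the job is handed in when it is done.

Besides the shell and the picture viewer there is one more tool, called after "Emit:" as a command line: name --pt "numbers of a row" for each row, then --argument value for the rest. carry_out: Moves the arm, as the interface text tells. Its arguments: {"type":"object","properties":{"commands":{"type":"array"},"squeeze":{"type":"number"}},"required":["commands"]}

```bash
ls; mkdir -p pics; python3 - <<'E'
from cell import r
import cv2
s=r.observe()
for k,v in s.items(): print(k,v)
print(r.hold_point_z)
for n in ["scene","top","wrist"]:
    p,d=r.capture(n); cv2.imwrite(f"pics/{n}0.png",p[:,:,::-1])
    i=r.camera_info(n); print(n,i["intrinsics"],i["world_from_camera"])
E
```

```text
pics
t 0.0
joints [ 1.26209475  0.46940569 -0.04859779  1.53371615  0.02408423  1.14099217
 -0.08230236]
dq [-6.08307301e-04  1.14911717e-03 -1.92961631e-03 -4.22361417e-05
  3.55145988e-05  3.34763996e-04  1.86093148e-03]
effort [-4.16224329e-04 -5.10307646e+01 -4.67147981e-02 -2.37710506e+01
  1.07276408e-02  7.46506004e-03 -5.41360791e-06]
ee_pos [ 0.18624765 -0.64812615  0.20457616]
orientation [ 2.07198407  0.29385078 -2.07266618]
ft_force [-0.68182387 -0.55222604 -0.04008466]
torque [ 0.02628516  0.00371857 -0.02538564]
width 0.9961738792909911
0.0187
scene [[512.00764032   0.         323.31784637]
 [  0.         512.00764032 244.41674185]
 [  0.           0.           1.        ]] [[ 0.87979716  0.27774959 -0.38576173  0.97287081]
 [ 0.47519325 -0.53469426  0.69877995 -0.69040385]
 [-0.01217874 -0.798096   -0.60240722  0.77896873]
 [ 0.          0.          0.          1.        ]]
top [[539.61003204   0.         317.01478022]
 [  0.         539.61003204 241.12451569]
 [  0.           0.           1.        ]] [[ 0.02141084 -0.98980662  0.14079926  0.3825195 ]
 [-0.99955011 -0.02415142 -0.01778438  0.0434774 ]
 [ 0.0210036  -0.14035514 -0.98987842  1.43754468]
 [ 0.          0.          0.          1.        ]]
wrist [[351.73086918   0.         313.66723057]
 [  0.         351.73086918 235.99966281]
 [  0.           0.           1.        ]] [[ 0.27604294 -0.91372041 -0.29818671  0.26402721]
 [-0.96114431 -0.26286881 -0.08427105 -0.62630929]
 [-0.00138381  0.30986289 -0.95078025  0.37230924]
 [ 0.          0.          0.          1.        ]]
```

View pics/scene0.png

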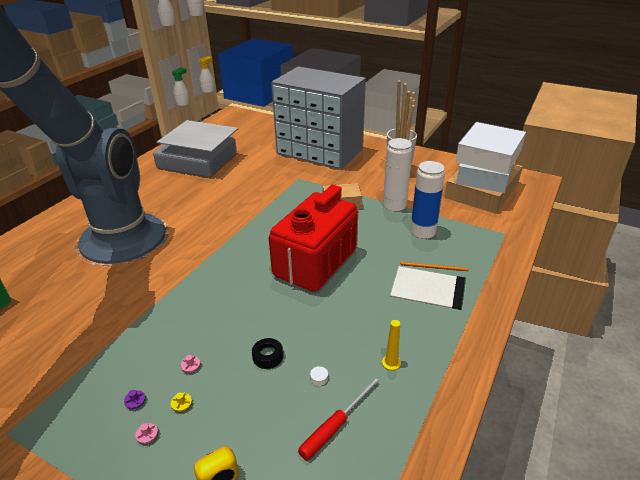

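View pics/top0.png

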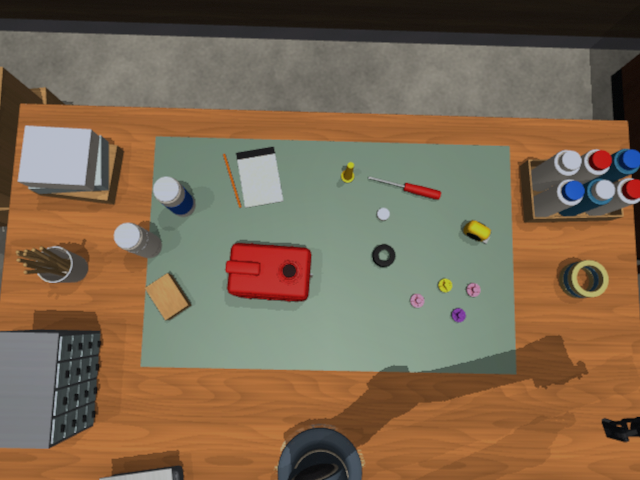

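View pics/wrist0.png

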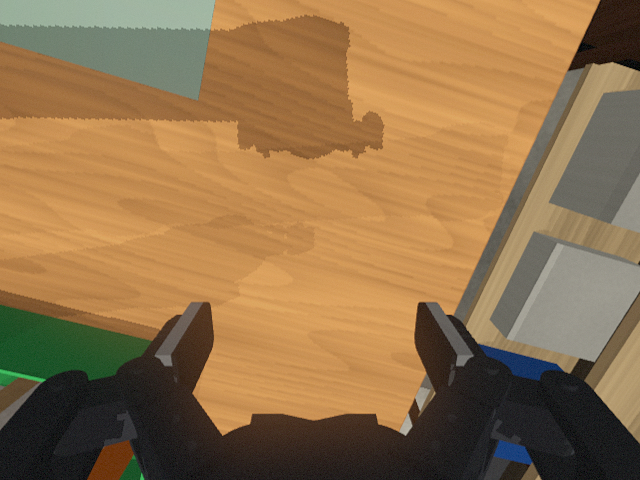

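The scene view shows the yellow stopper at about (181,402), the nut at (267,353) and the can mouth at (301,215). In the top view they are at (446,285), (384,256) and (290,270). The pink and purple look-alikes are next to the stopper.

```bash
cat > h.py <<'E'
from cell import r
import numpy as np, cv2
from scipy.spatial.transform import Rotation as Ro
def ray(cam,uv,info=None):
    i=info or r.camera_info(cam); K=np.array(i["intrinsics"]);T=np.array(i["world_from_camera"])
    d=T[:3,:3]@np.linalg.solve(K,[uv[0],uv[1],1.]); return T[:3,3],d
def at_z(cam,uv,z,info=None):
    o,d=ray(cam,uv,info); return o+d*(z-o[2])/d[2]
def tri(rs):
    A=0;b=0
    for o,d in rs:
        d=d/np.linalg.norm(d);P=np.eye(3)-np.outer(d,d);A=A+P;b=b+P@o
    return np.linalg.solve(A,b)
def pose():
    s=r.observe(); return np.array(s["ee_pos"]),Ro.from_rotvec(s["orientation"]).as_matrix(),s
E
python3 - <<'E'
from h import *
p,R,s=pose(); print(R.round(3))
zz={"stopper":0,"stopper_knob":.021,"ring_nut":0,"nut_top":.024,"neck_rim":.174,"neck_foot":.14,"can":0,"spout":0,"bottle_cap":0,"tape_measure":0}
for l,z in zz.items():
  for c in ["top","scene"]:
    m=r.mark_of(c,l)
    for e in m[:5]: print(l,c,round(e["p"],2),np.round(e["uv"],1),at_z(c,e["uv"],z).round(4))
E
```

```text
[[-0.     0.276 -0.961]
 [ 0.001 -0.961 -0.276]
 [-1.    -0.001  0.   ]]
stopper top 0.7 [459.2 312.5] [ 0.4048 -0.3641  0.    ]
stopper top 0.68 [475.3 291.9] [ 0.4603 -0.4082  0.    ]
stopper top 0.56 [415.9 301.5] [ 0.4313 -0.2488  0.    ]
stopper top 0.54 [444.1 286. ] [ 0.4742 -0.3246  0.    ]
stopper scene 0.82 [184.7 410.2] [ 0.4878 -0.3298  0.    ]
stopper scene 0.6 [146.  433.6] [ 0.4602 -0.3968  0.    ]
stopper scene 0.59 [131.2 403.2] [ 0.3926 -0.3636  0.    ]
stopper scene 0.58 [192.6 369. ] [ 0.44   -0.2512  0.    ]
stopper_knob top 0.57 [446.7 285. ] [ 0.4756 -0.3262  0.021 ]
stopper_knob top 0.57 [417.2 297.9] [ 0.44  -0.248  0.021]
stopper_knob top 0.47 [459.4 315.3] [ 0.3972 -0.3586  0.021 ]
stopper_knob top 0.44 [474.4 287.7] [ 0.4702 -0.3995  0.021 ]
stopper_knob scene 0.71 [132.4 397.3] [ 0.401  -0.3623  0.021 ]
stopper_knob scene 0.69 [191.2 357.7] [ 0.4342 -0.2431  0.021 ]
stopper_knob scene 0.59 [147.4 431.9] [ 0.4738 -0.4012  0.021 ]
ring_nut top 0.74 [382.4 256.4] [ 0.5498 -0.1589  0.    ]
ring_nut scene 0.55 [270.  356.5] [ 0.5546 -0.156   0.    ]
nut_top to
[... 313 characters left out ...]
294 -0.2515  0.14  ]
neck_foot scene 0.65 [303.1 215.1] [0.4715 0.1259 0.14  ]
neck_foot scene 0.58 [301.2 226.6] [0.4905 0.0852 0.14  ]
can top 0.92 [289.7 274. ] [0.4967 0.0886 0.    ]
can scene 0.79 [301.7 274.7] [0.4851 0.0862 0.    ]
can scene 0.43 [265.1 347. ] [ 0.5325 -0.14    0.    ]
spout top 0.77 [350.7 175.7] [ 0.7704 -0.0708  0.    ]
spout top 0.25 [291.1 276.3] [0.4907 0.0847 0.    ]
spout scene 0.62 [391.9 360.8] [ 0.7698 -0.0548  0.    ]
bottle_cap top 0.64 [384.5 211.9] [ 0.6717 -0.1641  0.    ]
bottle_cap scene 0.76 [318.2 377.9] [ 0.6632 -0.1573  0.    ]
tape_measure top 0.73 [475.6 235.2] [ 0.6137 -0.4121  0.    ]
tape_measure top 0.62 [290.8 269.9] [0.5078 0.0859 0.    ]
```

```bash
cat >> h.py <<'E'
def go(t,yawturn=0):
    p,R,s=pose(); print("tool shift mm:",(R.T@(np.array(t)-p)*1000).round(1))
E
python3 -c "
from h import *
go([.476,-.326,.13])"
```

```text
tool shift mm: [  75.6 -230.3 -367.4]
```

Emit:
carry_out --pt "75 -230 -367 0 50" --pt "75 -230 -367 0 50" --pt "75 -230 -367 0 50" --pt "75 -230 -367 0 50" --pt "75 -230 -367 0 50" --pt "75 -230 -367 0 50" --pt "75 -230 -367 0 50" --pt "75 -230 -367 0 50" --pt "75 -230 -367 0 50"

```text
t: 2.28
ee_pos: [0.4755, -0.3267, 0.1306]
orientation: [2.071, 0.291, -2.072]
ft_force: [-0.3, -0.9, -0.4]
width: 0.503
```

```bash
cat >> h.py <<'E'
def look(name,labels,cam="wrist"):
    p,R,s=pose(); i=r.camera_info(cam)
    im,d=r.capture(cam); cv2.imwrite(f"pics/{name}.png",im[:,:,::-1]); np.savez(f"pics/{name}.npz",im=im,d=d,K=i["intrinsics"],T=i["world_from_camera"],p=p,R=R)
    print("t",s["t"],"tcp",p.round(4),"j",np.round(s["joints"],3),"f",np.round(s["ft_force"],2),"w",round(s["width"],3))
    for l,z in labels.items():
        for e in r.mark_of(cam,l)[:4]: print(l,round(e["p"],2),np.round(e["uv"],1),at_z(cam,e["uv"],z,i).round(4))
    return im,d,i
E
python3 -c "
from h import *
look('w1',{'stopper_knob':.021,'stopper':0})"
```

```text
t 2.275 tcp [ 0.4755 -0.3267  0.1306] j [ 0.672  0.395 -0.184  1.843  0.09   0.912 -0.844] f [-0.35 -0.94 -0.41] w 0.503
stopper_knob 0.87 [390.8 253. ] [ 0.4698 -0.3961  0.021 ]
stopper_knob 0.8 [309.9 222.8] [ 0.4764 -0.3234  0.021 ]
stopper_knob 0.7 [212.1 242.4] [ 0.4375 -0.2497  0.021 ]
stopper_knob 0.57 [324.1 311.6] [ 0.4008 -0.358   0.021 ]
stopper 0.95 [322.5 299.5] [ 0.4012 -0.357   0.    ]
stopper 0.8 [391.7 247.9] [ 0.4683 -0.4022  0.    ]
stopper 0.77 [310.6 213.3] [ 0.479  -0.3231  0.    ]
stopper 0.55 [216.6 234.9] [ 0.4368 -0.2481  0.    ]
```

View pics/w1.png

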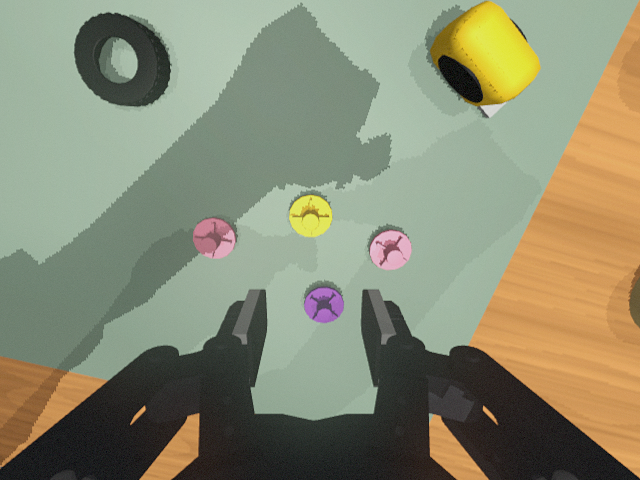

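The yellow stopper is at (310,215) between the fingers' reach. Pink ones are at (215,238) and (391,249), purple is at (324,305), and the nut is at (122,58).

```bash
cat >> h.py <<'E'
def disc(name,lo,hi,z,near,rad=60):
    f=np.load(f"pics/{name}.npz"); im=f["im"]; i={"intrinsics":f["K"],"world_from_camera":f["T"]}
    hsv=cv2.cvtColor(im,cv2.COLOR_RGB2HSV); m=cv2.inRange(hsv,np.array(lo),np.array(hi))
    yy,xx=np.mgrid[:480,:640]; m[(xx-near[0])**2+(yy-near[1])**2>rad**2]=0
    m=cv2.morphologyEx(m,cv2.MORPH_CLOSE,np.ones((5,5)))
    n,lab,st,ce=cv2.connectedComponentsWithStats(m); k=1+np.argmax(st[1:,4])
    c,_=cv2.findContours((lab==k).astype(np.uint8),cv2.RETR_EXTERNAL,cv2.CHAIN_APPROX_NONE)
    hu=cv2.convexHull(max(c,key=len)); 
    W=np.array([at_z(None,u[0],z,i) for u in hu])   # outline at height z
    (cx,cy),rr=cv2.minEnclosingCircle((W[:,:2]*1000).astype(np.float32))
    e=cv2.fitEllipse(hu); print("area",st[k,4],"ellipse px",np.round(e,1).tolist() if 0 else e,"centre world",at_z(None,e[0],z,i).round(4),"mincircle",round(cx,1),round(cy,1),round(rr,1))
    return at_z(None,e[0],z,i)
E
python3 -c "
from h import *
disc('w1',(22,90,70),(35,255,255),.011,(310,215),40)
f=np.load('pics/w1.npz');d=f['d'];print(d[195:240:4,290:334:4].round(3))"
```

```text
area 1443 ellipse px ((310.21075439453125, 215.30552673339844), (42.524600982666016, 43.174095153808594), 86.96217346191406) centre world [ 0.48   -0.3226  0.011 ] mincircle 479.6 -322.5 18.5
[[0.303 0.303 0.302 0.303 0.    0.291 0.292 0.302 0.302 0.302 0.303]
 [0.303 0.303 0.293 0.292 0.292 0.287 0.293 0.292 0.292 0.302 0.304]
 [0.306 0.294 0.293 0.292 0.293 0.288 0.292 0.293 0.292 0.293 0.306]
 [0.305 0.294 0.294 0.293 0.295 0.289 0.293 0.295 0.294 0.295 0.297]
 [0.295 0.296 0.295 0.296 0.287 0.283 0.288 0.295 0.296 0.295 0.295]
 [0.297 0.296 0.296 0.296 0.28  0.278 0.278 0.292 0.295 0.296 0.296]
 [0.298 0.298 0.298 0.281 0.279 0.28  0.28  0.279 0.298 0.296 0.297]
 [0.31  0.298 0.298 0.28  0.28  0.28  0.281 0.282 0.298 0.298 0.299]
 [0.31  0.301 0.299 0.299 0.281 0.282 0.281 0.299 0.298 0.299 0.311]
 [0.313 0.312 0.3   0.301 0.301 0.296 0.301 0.3   0.302 0.313 0.313]
 [0.315 0.313 0.315 0.314 0.301 0.298 0.301 0.313 0.312 0.313 0.314]
 [0.315 0.315 0.315 0.315 0.315 0.315 0.315 0.314 0.313 0.315 0.316]]
```

```bash
python3 -c "
from h import *
f=np.load('pics/w1.npz');im=f['im'][180:250,270:350,::-1];cv2.imwrite('pics/w1z.png',cv2.resize(im,(720,630),interpolation=cv2.INTER_NEAREST))
d=f['d'];i={'intrinsics':f['K'],'world_from_camera':f['T']}
T=f['T'];K=f['K']
for v in range(192,240,3):
  print(v,[int(round(1000*((T[:3,:3]@(np.linalg.solve(K,[u,v,1.])*d[v,u])+T[:3,3])[2]))) if d[v,u]>0 else None for u in range(286,336,3)])
go([.480,-.3225,.0150])"
```

```text
192 [-1, 0, 1, -1, 0, 0, 0, 0, -1, -1, 0, -1, 0, -1, -1, -1, 0]
195 [-1, -1, 1, -1, 0, -1, 9, 11, 11, 10, 10, 0, 0, 0, 0, 1, 0]
198 [0, -1, -1, -2, 10, 12, 12, 10, 12, 11, 11, 12, 10, 0, 0, 0, -1]
201 [1, 1, -1, 12, 12, 13, 10, 12, 16, 11, 12, 11, 13, 11, 0, 0, -1]
204 [0, 0, 9, 12, 11, 11, 11, 11, 16, 11, 11, 11, 10, 11, 12, -1, -1]
207 [0, -1, 11, 11, 11, 11, 11, 12, 16, 11, 11, 12, 11, 10, 11, 1, 0]
210 [0, 1, 11, 11, 12, 12, 11, 15, 18, 17, 10, 11, 11, 11, 10, 11, 0]
213 [-1, 10, 11, 12, 11, 11, 20, 27, 28, 27, 21, 11, 11, 11, 11, 10, 1]
216 [-1, 11, 15, 14, 17, 15, 28, 30, 28, 29, 28, 14, 14, 14, 15, 9, -1]
219 [0, 10, 11, 12, 11, 10, 29, 28, 28, 28, 29, 11, 11, 10, 10, 11, 0]
222 [-1, 0, 11, 11, 11, 12, 28, 28, 28, 27, 28, 11, 12, 10, 11, 0, 0]
225 [-1, -1, 11, 11, 12, 11, 29, 28, 27, 28, 27, 11, 11, 11, 12, 0, -1]
228 [-1, -1, -1, 11, 11, 11, 11, 28, 29, 28, 13, 11, 12, 10, 0, 0, 0]
231 [-2, -1, -1, -1, 11, 12, 12, 12, 16, 12, 11, 12, 10, -1, -2, 0, -1]
234 [-1, -1, 0, 0, -2, -1, 11, 11, 16, 11, 11, 12, 0, 0, -1, -1, 0]
237 [-1, 0, 0, 1, 0, 0, 0, 0, 0, -1, 1, -1, 0, 0, 0, 1, 0]
tool shift mm: [115.9  -4.2  -7. ]
```

View pics/w1z.png

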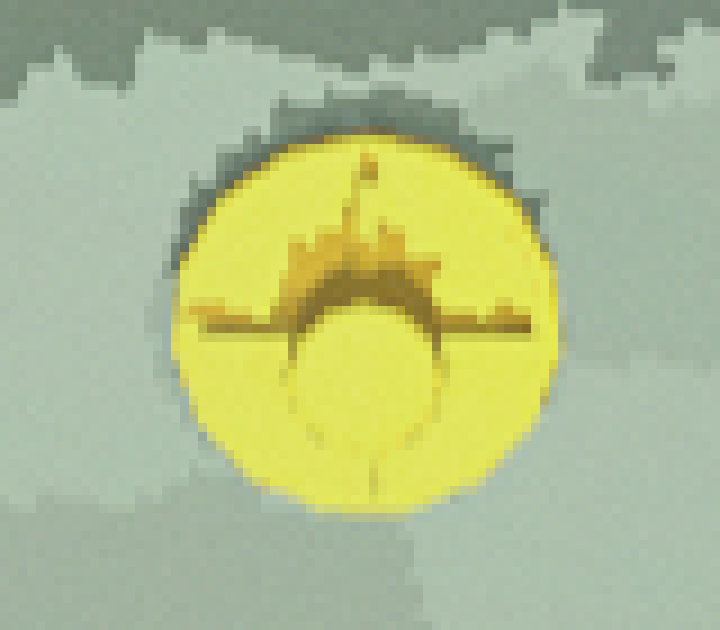

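The stopper's four ribs rise to about z = 16 mm along the tool axes, so the tips have to stay above that. I'll descend to TCP z ≈ 18.5 mm.

Emit:
carry_out --pt "60 -4 -7 0 50" --pt "100 -4 -7 0 50" --pt "112 -4 -7 0 50" --pt "112 -4 -7 0 50" --pt "112 -4 -7 0 40" --pt "112 -4 -7 0 10" --pt "112 -4 -7 0 5" --pt "112 -4 -7 0 5" --pt "112 -4 -7 0 5" --pt "112 -4 -7 0 5" --squeeze 30

```text
t: 3.68
ee_pos: [0.4801, -0.3227, 0.0188]
orientation: [2.073, 0.287, -2.073]
ft_force: [-0.4, 0.2, 0.2]
width: 0.051
```

```bash
python3 -c "
from h import *
look('w2',{'stopper':0,'stopper_knob':.021})"
```

```text
t 3.675 tcp [ 0.4801 -0.3227  0.0188] j [ 0.642  0.544 -0.163  1.918  0.134  0.69  -0.896] f [-0.42  0.24  0.25] w 0.051
stopper 0.97 [175.6 301.2] [ 0.438  -0.2496  0.    ]
stopper 0.96 [429.4 313. ] [ 0.4715 -0.3974  0.    ]
stopper 0.83 [315.2 271.7] [ 0.4788 -0.3241  0.    ]
stopper 0.81 [329.6 387.2] [ 0.403  -0.3554  0.    ]
stopper_knob 0.93 [313.2 289.4] [ 0.4778 -0.3232  0.021 ]
stopper_knob 0.87 [157.1 319.1] [ 0.4381 -0.2475  0.021 ]
stopper_knob 0.69 [334.  416.1] [ 0.4011 -0.3577  0.021 ]
stopper_knob 0.68 [441.1 336.3] [ 0.4695 -0.398   0.021 ]
```

View pics/w2.png

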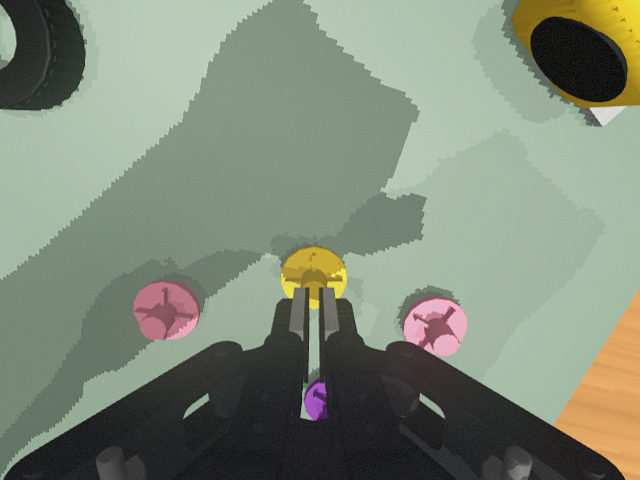

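```bash
python3 -c "
from h import *
f=np.load('pics/w2.npz');im=f['im'][230:330,250:380,::-1];cv2.imwrite('pics/w2z.png',cv2.resize(im,(780,600),interpolation=cv2.INTER_NEAREST))
disc('w2',(20,90,50),(35,255,255),.011,(314,277),50)
d=f['d'];T=f['T'];K=f['K']
for v in range(240,330,5):
  print(v,[int(round(1000*((T[:3,:3]@(np.linalg.solve(K,[u,v,1.])*d[v,u])+T[:3,3])[2]))) if d[v,u]>0 else None for u in range(270,360,5)])
"
```

```text
area 2754 ellipse px ((313.2376403808594, 276.65899658203125), (62.73948287963867, 66.6592025756836), 91.62495422363281) centre world [ 0.4803 -0.3225  0.011 ] mincircle 479.8 -322.3 18.8
240 [-1, 0, 0, 0, -1, 0, 0, 0, 0, 0, -2, 0, 0, 0, 0, -1, -1, 0]
245 [0, 0, -1, 0, 0, -1, -1, 0, 7, 8, 0, -1, 0, 0, -2, -1, 0, 0]
250 [-1, 1, -1, 0, -1, 7, 11, 11, 10, 12, 9, 10, 10, -1, 0, 0, 0, 0]
255 [-2, 0, 0, 0, 10, 11, 12, 11, 11, 16, 12, 11, 11, 10, 1, 0, 0, 0]
260 [0, 0, 0, 9, 11, 11, 12, 11, 12, 17, 12, 12, 11, 11, 11, 1, 0, -1]
265 [-1, -1, -1, 10, 11, 12, 10, 11, 13, 16, 11, 11, 11, 11, 11, 0, 1, -1]
270 [-1, 0, -1, 12, 12, 12, 11, 11, 15, 16, 14, 11, 10, 11, 11, 11, 0, 0]
275 [0, -1, 0, 11, 11, 11, 10, 19, 22, 22, 21, 13, 11, 10, 11, 11, -1, 0]
280 [-1, -1, 11, 15, 15, 16, 15, 24, 28, 28, 27, 20, 15, 15, 14, 11, 0, -1]
285 [0, -2, 2, 11, 12, 11, 20, 28, 28, 28, 28, 26, 11, 12, 11, 10, 1, 0]
290 [-1, 0, 0, 11, 12, 51, 51, 52, 29, 28, 51, 51, 51, 11, 10, -1, 0, 0]
295 [0, -2, 0, -1, 10, 55, 54, 56, 28, 30, 56, 56, 56, 12, 11, -1, -1, 0]
300 [-1, -1, 52, 53, 53, 60, 60, 60, 27, 29, 60, 60, 60, 60, 53, 53, 0, -1]
305 [0, 0, 56, 56, 56, 64, 64, 64, 10, 11, 64, 64, 64, 64, 57, 56, 57, 0]
310 [1, 60, 61, 59, 60, 68, 67, 66, -1, -1, 68, 68, 67, 68, 60, 61, 61, 0]
315 [0, 63, 64, 64, 72, 73, 71, 71, -2, 1, 71, 71, 71, 71, 64, 64, 65, -1]
320 [0, 68, 68, 67, 74, 76, 74, 74, 1, 0, 75, 75, 75, 74, 69, 68, 67, 0]
325 [0, 71, 72, 72, 79, 78, 79, 78, 0, 0, 77, 78, 78, 78, 72, 71, 71, 72]
```

View pics/w2z.png

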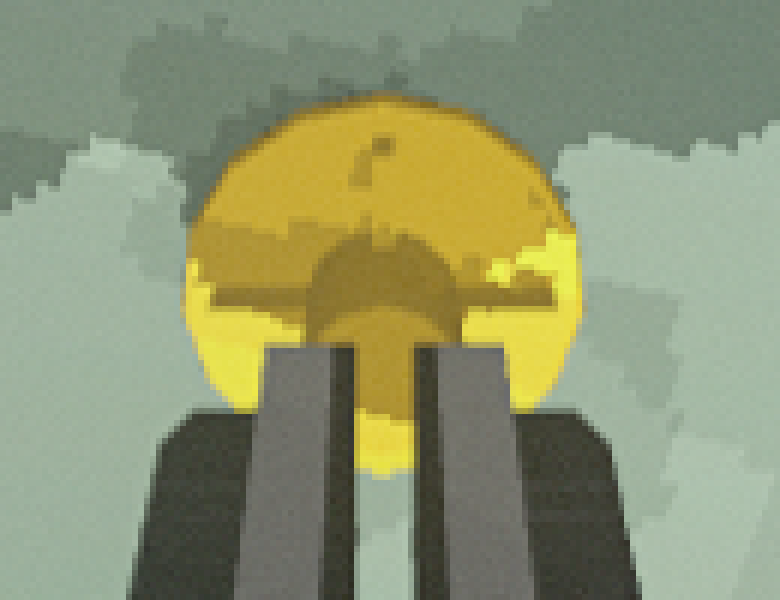

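```bash
python3 -c "
from h import *
for n,pts in (('w2',[(300,289),(325,289),(300,294),(325,294),(280,302),(345,302)]),('w1',[(255,292),(373,292),(260,295)])):
  f=np.load(f'pics/{n}.npz');d=f['d'];T=f['T'];K=f['K'];p=f['p'];R=f['R']
  print('cam in tool',(R.T@(T[:3,3]-p)*1000).round(1))
  for u,v in pts:
    P=T[:3,:3]@(np.linalg.solve(K,[u,v,1.])*d[v,u])+T[:3,3]
    print(n,u,v,d[v,u],'tool mm',(R.T@(P-p)*1000).round(1))
"
```

```text
cam in tool [-1.675e+02  1.000e-01 -8.080e+01]
w2 300 289 0.15100347 tool mm [-31.   -5.8 -12.3]
w2 325 289 0.15103966 tool mm [-31.    5.  -12.3]
w2 300 294 0.1463787 tool mm [-35.8  -5.6 -12.5]
w2 325 294 0.14655276 tool mm [-35.7   4.8 -12.4]
w2 280 302 0.14783864 tool mm [-35.5 -14.   -8.6]
w2 345 302 0.14746986 tool mm [-35.9  13.2  -8.8]
cam in tool [-1.675e+02  1.000e-01 -8.080e+01]
w1 255 292 0.14716583 tool mm [-34.8 -24.4 -12.9]
w1 373 292 0.1481812 tool mm [-33.9  25.1 -12.4]
w1 260 295 0.14614692 tool mm [-36.1 -22.2 -12.2]
```

The fingers shut on air. Depth puts the fingertips about 31 mm short of the stated TCP, at z ≈ 50 mm instead of 19 mm, and the stopper hasn't moved. I'll reopen, go down in steps and check with the camera.

Emit:
carry_out --pt "0 0 0 0 40" --pt "0 0 0 0 40" --pt "0 0 0 0 40" --pt "10 0 0 0 40" --pt "20 0 0 0 40" --pt "24 0 0 0 40" --pt "24 0 0 0 40"

```text
t: 4.7
ee_pos: [0.4797, -0.3225, -0.0059]
orientation: [2.072, 0.288, -2.075]
ft_force: [-0.8, 0.1, -0.7]
width: 0.402
```

```bash
cat >> h.py <<'E'
def zmap(name,us,vs):
    f=np.load(f"pics/{name}.npz");d=f['d'];T=f['T'];K=f['K']
    for v in vs: print(v,[int(round(1000*((T[:3,:3]@(np.linalg.solve(K,[u,v,1.])*d[v,u])+T[:3,3])[2]))) if d[v,u]>0 else None for u in us])
E
python3 -c "
from h import *
look('w3',{})
zmap('w3',range(240,390,8),range(270,330,4))"
```

```text
t 4.7 tcp [ 0.4797 -0.3225 -0.0059] j [ 0.636  0.581 -0.156  1.928  0.144  0.644 -0.904] f [-0.77  0.09 -0.67] w 0.402
270 [1, -1, 0, 0, 0, 0, 0, 10, 10, 10, 12, 10, 10, 0, -1, 0, -1, 0, -1]
274 [0, -1, -1, 0, 0, 0, 11, 11, 12, 15, 12, 12, 12, 0, -1, 0, -1, -1, 0]
278 [0, 0, 0, -1, -1, 0, 10, 11, 10, 16, 12, 12, 11, 11, 0, 0, 1, 0, 0]
282 [-1, 1, 0, 0, -1, 8, 10, 11, None, 16, 11, 11, 11, 12, 0, 1, -1, -1, 1]
286 [0, -1, -1, -1, 0, 12, 12, 12, 11, 16, 10, 11, 11, 12, -1, -1, -1, 0, 0]
290 [0, 0, 0, 26, 26, 13, 12, 12, 11, 16, 13, 12, 10, 11, 21, 27, 26, -1, -1]
294 [-1, -1, -1, 29, 30, 12, 10, 12, 15, 18, 17, 12, 11, 10, 22, 30, 30, 0, 0]
298 [0, 1, 34, 34, 32, 12, 11, 11, 18, 22, 20, 11, 11, 11, 22, 34, 34, -2, -1]
302 [0, 30, 37, 36, 33, 11, 15, 14, 23, 26, 24, 16, 14, 15, 23, 37, 37, 29, 29]
306 [33, 33, 39, 40, 34, 11, 16, 15, 27, 28, 28, 21, 17, 16, 22, 40, 40, 33, 33]
310 [35, 35, 43, 43, 34, 11, 11, 12, 28, 27, 28, 26, 11, 10, 23, 43, 43, 35, 36]
314 [38, 39, 45, 47, 33, 0, 11, 11, 28, 28, 28, 28, 11, 12, 25, 46, 46, 46, 39]
318 [42, 42, 48, 48, 35, -1, 11, 9, 29, 28, 28, 28, 11, 11, 24, 48, 49, 49, 42]
322 [45, 52, 50, 51, 35, -1, None, 12, 27, 28, 28, 28, 11, 0, 25, 49, 52, 51, 45]
326 [48, 54, 53, 52, 35, -1, -1, 10, 28, 28, 28, 11, 11, -1, 26, 50, 53, 55, 48]
```

View pics/w3.png

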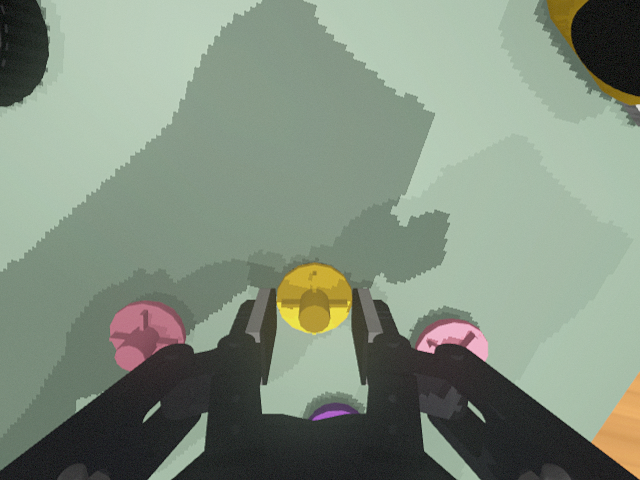

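Emit:
carry_out --pt "3 0 0 0 40" --pt "3 0 0 0 30" --pt "3 0 0 0 10" --pt "3 0 0 0 5" --pt "3 0 0 0 5" --pt "3 0 0 0 5" --pt "3 0 0 0 5" --squeeze 30

```text
t: 5.62
ee_pos: [0.4802, -0.3227, -0.0083]
orientation: [2.073, 0.287, -2.073]
ft_force: [-0.5, 0.9, 2.7]
width: 0.145
```

```bash
python3 -c "
from h import *
look('w4',{})
disc('w4',(20,90,50),(35,255,255),.011,(315,300),50)
zmap('w4',range(270,360,5),range(270,330,4))"
```

```text
t 5.625 tcp [ 0.4802 -0.3227 -0.0083] j [ 0.635  0.585 -0.155  1.929  0.145  0.638 -0.906] f [-0.45  0.89  2.74] w 0.145
area 2730 ellipse px ((313.52288818359375, 300.3916015625), (71.58135986328125, 76.44041442871094), 93.01402282714844) centre world [ 0.4807 -0.3226  0.011 ] mincircle 479.8 -322.6 19.1
270 [-1, -1, 0, 0, 0, 10, 11, 13, 11, 10, 10, 11, 11, 0, -1, -1, -1, 0]
274 [0, 0, 0, 0, 10, 11, 11, 11, 10, 12, 10, 11, 11, 11, -1, 0, 0, 0]
278 [0, 0, -1, 11, 12, 11, 12, 11, 12, 16, 12, 12, 11, 12, 12, -1, 0, -1]
282 [-1, 0, 0, 11, 11, 11, 12, 11, 10, 16, 11, 10, 11, 11, 11, 11, -1, 0]
286 [-1, -1, 10, 11, 10, 10, 12, 11, 11, 16, 12, 10, 11, 12, 11, 11, 0, 0]
290 [0, -1, 11, 23, 24, 24, 11, 12, 12, 16, 11, 11, 24, 24, 25, 10, 10, -1]
294 [0, -1, 12, 28, 27, 27, 16, 14, 16, 16, 15, 11, 28, 27, 27, 11, 12, 0]
298 [0, 23, 24, 30, 31, 30, None, 17, 19, 20, 17, 13, 32, 32, 31, 23, 24, 23]
302 [27, 27, 27, 35, 35, 34, 18, 21, 22, 22, 22, 18, 35, 34, 34, None, 27, 27]
306 [30, 30, 30, 38, 38, 38, 20, 25, 25, 26, 25, 23, 38, 37, 38, 37, 30, 31]
310 [33, 33, 34, 41, 41, 39, 25, 28, 28, 26, 27, 27, 40, 41, 40, 40, 33, 33]
314 [37, 37, 45, 43, 44, 43, 27, 28, 28, 27, 29, 28, 44, 43, 43, 44, 37, 37]
318 [39, 40, 46, 46, 46, 45, 28, 28, 28, 29, 27, 28, 45, 46, 46, 46, 40, 39]
322 [43, 42, 49, 48, 48, 49, 28, 27, 28, 28, 27, 27, 45, 47, 48, 49, 42, 42]
326 [45, 45, 51, 52, 52, 52, 29, 28, 28, 28, 28, 28, 46, 51, 52, 52, 45, 45]
```

View pics/w4.png

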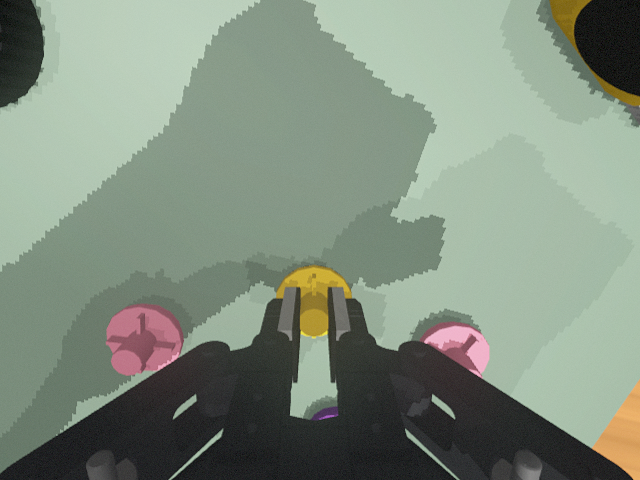

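Width 0.145 means it's on the knob, but only the top 6 mm. I'll regrip 4.5 mm lower.

Emit:
carry_out --pt "0 0 0 0 26" --pt "0 0 0 0 26" --pt "4.5 0 0 0 26" --pt "4.5 0 0 0 26" --pt "4.5 0 0 0 5" --pt "4.5 0 0 0 5" --pt "4.5 0 0 0 5" --pt "4.5 0 0 0 5" --squeeze 40

```text
t: 6.68
ee_pos: [0.4802, -0.3227, -0.0128]
orientation: [2.073, 0.287, -2.073]
ft_force: [0.8, -0.6, -0.4]
width: 0.142
```

```bash
python3 -c "
from h import *
p,R,s=look('w5',{}) and pose()
disc('w5',(20,90,50),(35,255,255),.011,(315,305),50)
zmap('w5',range(270,360,5),range(286,302,4))
go([.493,.083,.300])"
```

```text
t 6.675 tcp [ 0.4802 -0.3227 -0.0128] j [ 0.634  0.592 -0.154  1.931  0.147  0.629 -0.907] f [ 0.82 -0.64 -0.4 ] w 0.142
area 2657 ellipse px ((313.4759521484375, 305.26324462890625), (73.92735290527344, 79.1489486694336), 87.93506622314453) centre world [ 0.4806 -0.3225  0.011 ] mincircle 479.8 -322.8 19.4
286 [0, -1, 10, 11, 10, 10, 11, 11, 11, 17, 12, 11, 10, 11, 10, 11, 0, 0]
290 [0, 1, 11, 20, 20, 19, 12, 12, 11, 16, 11, 13, 20, 20, 20, 11, -1, -1]
294 [-1, 1, 11, 24, 23, 22, 13, 11, 11, 16, 12, 12, 22, 23, 23, 11, 12, 0]
298 [0, 19, 19, 26, 27, 26, 14, 13, 14, 17, 13, 11, 26, 26, 27, 18, 18, 19]
tool shift mm: [-313.2 -386.5 -122.9]
```

Emit:
carry_out --pt "-60 0 0 0 5" --pt "-120 0 0 0 5" --pt "-180 -30 -10 0 5" --pt "-230 -80 -25 0 5" --pt "-290 -386 -123 0 5" --pt "-290 -386 -123 0 5" --pt "-290 -386 -123 0 5" --pt "-290 -386 -123 0 5" --pt "-290 -386 -123 0 5" --pt "-290 -386 -123 0 5" --pt "-290 -386 -123 0 5" --pt "-290 -386 -123 0 5"

```text
t: 8.22
ee_pos: [0.493, 0.0808, 0.2764]
orientation: [2.072, 0.285, -2.075]
ft_force: [0.4, -0.3, -1.0]
width: 0.14
```

```bash
python3 -c "
from h import *
look('w6',{'neck_rim':.174,'neck_foot':.14})"
```

```text
t 8.225 tcp [0.493  0.0808 0.2764] j [ 0.158  0.152 -0.455  1.823  0.073  1.185 -1.616] f [ 0.43 -0.35 -0.95] w 0.14
neck_rim 0.65 [305.3 221.1] [0.4962 0.0884 0.174 ]
neck_foot 0.62 [308.6 213.7] [0.4942 0.0855 0.14  ]
neck_foot 0.56 [304.5 222.2] [0.4856 0.087  0.14  ]
```

View pics/w6.png

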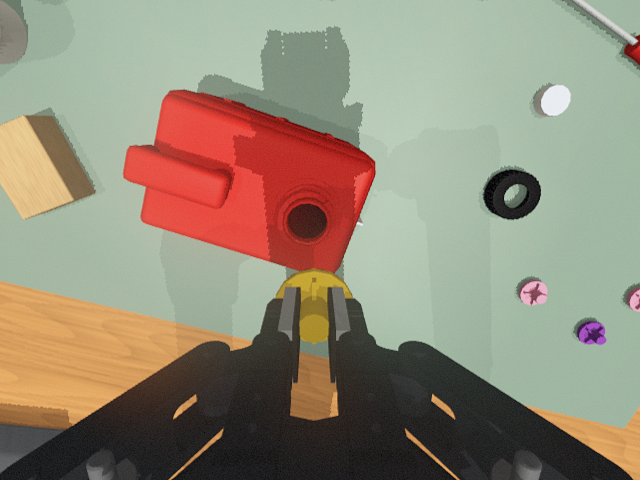

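The held stopper hangs at (314,300). The can mouth is at about (306,221), with the handle to the left of it.

```bash
cat >> h.py <<'E'
from scipy.optimize import least_squares
def cloud(name):
    f=np.load(f"pics/{name}.npz");d=f['d'];T=f['T'];K=f['K'];v,u=np.nonzero(d>0);z=d[v,u]
    P=np.stack([(u-K[0,2])/K[0,0]*z,(v-K[1,2])/K[1,1]*z,z],1)@T[:3,:3].T+T[:3,3]
    return P,u,v
def rim(name,c,z0=.171,z1=.178,R=.024,col=None):
    P,u,v=cloud(name); m=(P[:,2]>z0)&(P[:,2]<z1)&(np.hypot(P[:,0]-c[0],P[:,1]-c[1])<R)
    Q=P[m]; print("rim pts",len(Q),"z",np.median(Q[:,2]).round(4))
    f=least_squares(lambda a:np.hypot(Q[:,0]-a[0],Q[:,1]-a[1])-a[2],[c[0],c[1],.018],loss="soft_l1",f_scale=.001)
    print("rim fit",f.x.round(4)); return Q
def dark(name,near,z,thr=45,rad=60):
    f=np.load(f"pics/{name}.npz");im=f["im"]; i={"intrinsics":f["K"],"world_from_camera":f["T"]}
    g=im.max(2); m=(g<thr).astype(np.uint8); n,lab,st,ce=cv2.connectedComponentsWithStats(m); k=lab[near[1],near[0]]
    c,_=cv2.findContours((lab==k).astype(np.uint8),cv2.RETR_EXTERNAL,cv2.CHAIN_APPROX_NONE); e=cv2.fitEllipse(cv2.convexHull(max(c,key=len)))
    print("dark",thr,st[k,4],np.round(np.r_[e[0],e[1],e[2]],1),at_z(None,e[0],z,i).round(4))
E
python3 -c "
from h import *
f=np.load('pics/w6.npz');im=f['im'][175:270,260:360,::-1];cv2.imwrite('pics/w6z.png',cv2.resize(im,(800,760)[:2] and (600,570),interpolation=cv2.INTER_NEAREST))
print(f['im'][221,280:335:2].max(1))
for t in (45,70,90,110): dark('w6',(306,221),.174,t)
rim('w6',(.4945,.085))
"
```

```text
[194 165 183 151  81  78  80  80  77  81  73  76  69  68  69  69  68  65
  64  62  62  59  51  71 171 146 166 170]
dark 45 269774 [ 477.   238.7  479.8 5696.2   90.3] [ 0.5195 -0.0494  0.174 ]
dark 70 455 [308.2 220.1  32.1  35.2 102.4] [0.4977 0.0864 0.174 ]
dark 90 1028 [306.9 220.6  33.7  38.4  92.9] [0.497  0.0873 0.174 ]
dark 110 1073 [306.8 220.8  34.7  39.4  98.2] [0.4968 0.0873 0.174 ]
rim pts 488 z 0.1727
rim fit [0.495  0.0872 0.0179]
```

View pics/w6z.png

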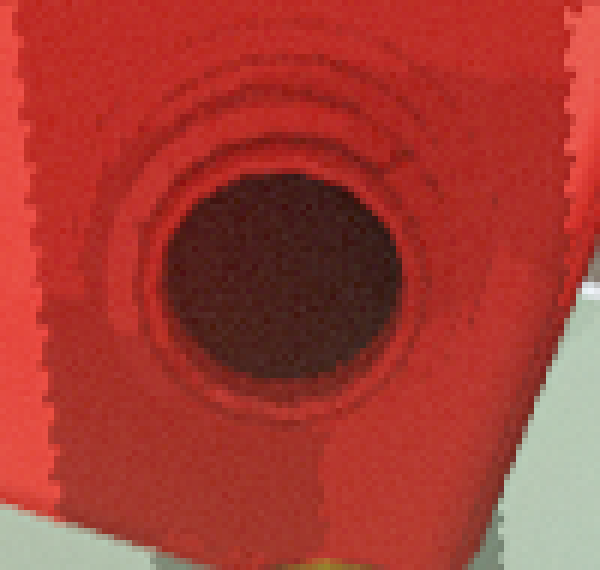

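```bash
python3 -c "
from h import *
p=np.load('pics/w6.npz')['p']
disc('w6',(20,90,50),(35,255,255),p[2]+.0128+.011,(315,305),50)
disc('w5',(20,90,50),(35,255,255),.011,(315,305),50)
go([.495,.0872,.185])"
```

```text
area 2667 ellipse px ((314.7065734863281, 305.7031555175781), (73.32432556152344, 79.5985107421875), 109.71849822998047) centre world [0.4934 0.0804 0.3002] mincircle 492.6 80.5 19.5
area 2657 ellipse px ((313.4759521484375, 305.26324462890625), (73.92735290527344, 79.1489486694336), 87.93506622314453) centre world [ 0.4806 -0.3225  0.011 ] mincircle 479.8 -322.8 19.4
tool shift mm: [91.4 -5.9 -3.7]
```

Emit:
carry_out --pt "0 -6 -3.7 0 5" --pt "60 -6 -3.7 0 5" --pt "100 -6 -3.7 0 5" --pt "106 -6 -3.7 0 5" --pt "106 -6 -3.7 0 5"

```text
t: 9.0
ee_pos: [0.4958, 0.0875, 0.1712]
orientation: [2.075, 0.284, -2.075]
ft_force: [-0.6, 0.6, 0.1]
width: 0.141
```

```bash
python3 -c "
from h import *
look('w7',{})
go([.495,.0872,.165])"
```

```text
t 9.0 tcp [0.4958 0.0875 0.1712] j [ 0.125  0.261 -0.453  1.953  0.139  0.958 -1.693] f [-0.62  0.55  0.09] w 0.141
tool shift mm: [7.  0.1 1.4]
```

View pics/w7.png

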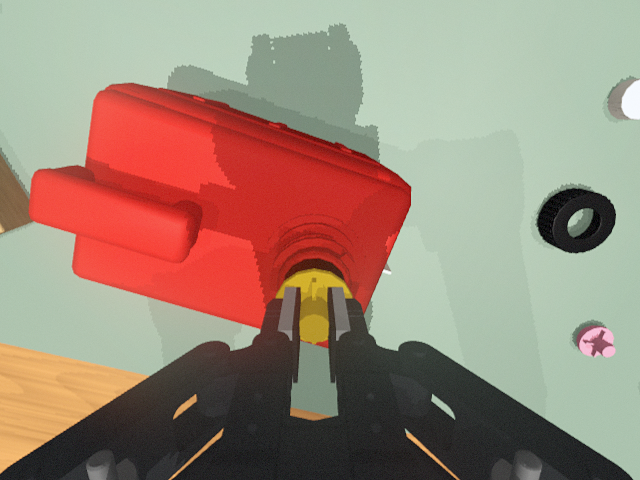

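Emit:
carry_out --pt "4 0 1 0 5" --pt "7 0 1 0 5" --pt "9 0 1 0 5" --pt "11 0 1 0 5" --pt "12 0 1 0 5" --pt "12 0 1 0 5"

```text
t: 9.8
ee_pos: [0.4953, 0.0874, 0.1599]
orientation: [2.076, 0.284, -2.073]
ft_force: [0.2, 0.4, 0.0]
width: 0.143
```

Emit:
carry_out --pt "2 0 0 0 5" --pt "4 0 0 0 5" --pt "5 0 0 0 5" --pt "6 0 0 0 5" --pt "6 0 0 0 5"

```text
t: 10.42
ee_pos: [0.4953, 0.0874, 0.1538]
orientation: [2.076, 0.284, -2.074]
ft_force: [-0.7, -0.7, 0.6]
width: 0.138
```

Emit:
carry_out --pt "0.5 0 0 0 5" --pt "1 0 0 0 5" --pt "1 0 0 0 5"

```text
t: 10.8
ee_pos: [0.4954, 0.0874, 0.153]
orientation: [2.076, 0.284, -2.073]
ft_force: [-1.3, -0.9, 2.4]
width: 0.141
```

Emit:
carry_out --pt "0.5 0 0 0 5" --pt "1 0 0 0 5" --pt "1 0 0 0 5"

```text
t: 11.18
ee_pos: [0.4954, 0.0874, 0.1529]
orientation: [2.076, 0.284, -2.073]
ft_force: [-2.5, -1.7, 7.4]
width: 0.142
```

Contact is at 7 N with the origin at 165.7 mm against the 166 mm expected, so the stopper is seated. I'll release it and look.

Emit:
carry_out --pt "-0.5 0 0 0 28" --pt "-0.5 0 0 0 28" --pt "-0.5 0 0 0 28" --pt "-20 0 0 0 28" --pt "-80 0 0 0 28" --pt "-110 0 0 0 50" --pt "-120 0 0 0 75" --pt "-120 0 0 0 75"

```text
t: 12.18
ee_pos: [0.495, 0.0875, 0.2723]
orientation: [2.076, 0.283, -2.073]
ft_force: [-0.1, 0.4, 0.6]
width: 0.751
```

```bash
python3 -c "
from h import *
look('w8',{'stopper_knob':.187,'nut_top':.024,'ring_nut':0})
P,u,v=cloud('w8')
m=(P[:,2]>.175)&(P[:,2]<.19)&(np.hypot(P[:,0]-.495,P[:,1]-.087)<.025)
f=np.load('pics/w8.npz');im=f['im'][170:270,260:360,::-1];cv2.imwrite('pics/w8z.png',cv2.resize(im,(600,600),interpolation=cv2.INTER_NEAREST))
disc('w8',(20,90,50),(35,255,255),.178,(308,221),50)
zmap('w8',range(276,345,4),range(190,250,4))
"
```

```text
t 12.175 tcp [0.495  0.0875 0.2723] j [ 0.151  0.16  -0.463  1.824  0.079  1.175 -1.635] f [-0.07  0.43  0.58] w 0.751
stopper_knob 0.96 [544.9 300.3] [ 0.4912 -0.1072  0.187 ]
stopper_knob 0.92 [603.6 342.3] [ 0.4687 -0.1731  0.187 ]
stopper_knob 0.61 [316.1 237.7] [0.4928 0.0846 0.187 ]
nut_top 0.97 [521.7 198.3] [ 0.5559 -0.156   0.024 ]
nut_top 0.44 [309.1 186.8] [0.5004 0.094  0.024 ]
ring_nut 0.9 [512.4 196.9] [ 0.5534 -0.1591  0.    ]
ring_nut 0.4 [ 2.8 37.1] [0.5658 0.4647 0.    ]
area 1622 ellipse px ((313.52752685546875, 229.5635986328125), (44.630714416503906, 45.96037292480469), 95.48230743408203) centre world [0.4958 0.0875 0.178 ] mincircle 495.5 87.4 18.3
190 [139, 139, 139, 140, 138, 139, 140, 140, 144, 143, 143, 143, 140, 140, 139, 139, 139, 139]
194 [139, 138, 138, 139, 140, 141, 144, 142, 142, 143, 142, 143, 143, 142, 140, 141, 139, 138]
198 [140, 139, 140, 140, 142, 143, 156, 161, 163, 164, 163, 163, 161, 143, 143, 140, 140, 140]
202 [139, 140, 140, 140, 143, 159, 164, 163, 164, 164, 162, 164, 162, 164, 143, 143, 140, 141]
206 [140, 140, 139, 144, 166, 164, 165, 1
[... 304 characters left out ...]
177, 178, 176, 177, 170, 167, 140]
222 [138, 140, 166, 165, 177, 178, 176, 177, 179, 178, 177, 177, 176, 177, 176, 173, 168, 141]
226 [140, 141, 167, 166, 177, 176, 177, 176, 185, 187, 188, 180, 177, 177, 176, 177, 167, 140]
230 [138, 138, 140, 167, 178, 179, 179, 179, 194, 194, 194, 192, 179, 180, 180, 177, 166, 139]
234 [139, 139, 141, 167, 177, 177, 177, 178, 193, 193, 194, 194, 177, 177, 177, 177, 166, 139]
238 [139, 140, 138, 168, 172, 176, 177, None, 195, 194, 195, 194, 177, 178, 177, 166, 167, 138]
242 [139, 140, 139, 139, 168, 177, 177, 176, 195, 194, 193, 194, 176, 176, 177, 166, 139, 140]
246 [139, 138, 139, 140, 169, 164, 176, 177, 177, 179, 177, 176, 177, 177, 164, 140, 139, 140]
```

View pics/w8.png

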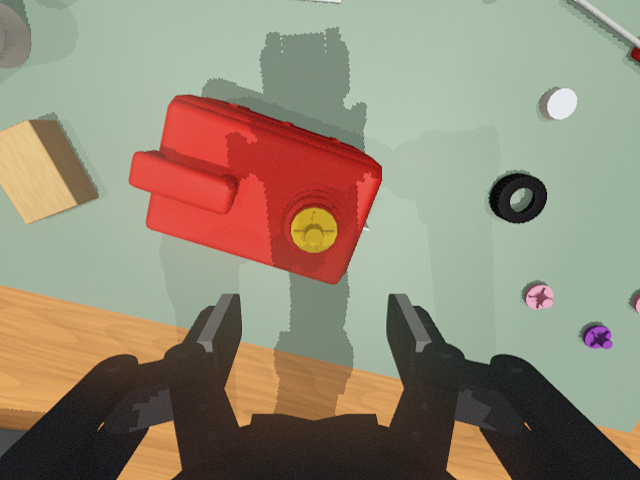

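Depth shows the stopper disc level at z ≈ 177.5 mm, centred at (0.4957, 0.0874), so it's fully home. Next is the nut. I'll turn the tool −0.8 rad so joint 7 has room both ways.

```bash
python3 -c "
from h import *
go([.5535,-.158,.13])
P,u,v=cloud('w8');f=np.load('pics/w8.npz')
t=(P-f['p'])@f['R']*1000
for sgn in(-1,1):
  m=(abs(t[:,2]+12)<2)&(t[:,0]<-20)&(t[:,0]>-70)&(sgn*t[:,1]>10)&(sgn*t[:,1]<50)
  q=t[m]; q=q[np.argsort(-q[:,0])][:8]; print(q.round(1))
"
```

```text
tool shift mm: [141.6 252.    9. ]
[[-32.4 -32.2 -10.7]
 [-32.7 -32.1 -11.4]
 [-33.3 -32.1 -10.2]
 [-33.3 -32.  -10.7]
 [-33.8 -34.  -11.9]
 [-33.8 -33.1 -11.9]
 [-33.8 -35.2 -11.9]
 [-33.9 -37.7 -12. ]]
[[-33.5  38.3 -11.7]
 [-33.6  32.8 -11.8]
 [-33.6  32.  -10.9]
 [-33.7  37.  -11.8]
 [-33.8  34.  -11.9]
 [-33.8  33.2 -11.9]
 [-33.9  32.  -10.5]
 [-33.9  32.  -10.1]]
```

Emit:
carry_out --pt "0 60 2 -0.18 85" --pt "0 120 4 -0.36 85" --pt "40 180 6 -0.54 85" --pt "90 240 8 -0.72 85" --pt "141 252 9 -0.8 85" --pt "141 252 9 -0.8 85" --pt "141 252 9 -0.8 85" --pt "141 252 9 -0.8 85"

```text
t: 13.38
ee_pos: [0.5551, -0.1561, 0.1327]
orientation: [1.564, 0.93, -1.563]
ft_force: [0.2, -0.9, 0.5]
width: 0.847
```

```bash
python3 -c "
from h import *
look('w9',{'nut_top':.024,'ring_nut':0})
P,u,v=cloud('w9')
c=(.5535,-.159)
m=(P[:,2]>.0215)&(P[:,2]<.027)&(np.hypot(P[:,0]-c[0],P[:,1]-c[1])<.04)
Q=P[m,:2]*1000; (cx,cy),rr=cv2.minEnclosingCircle(Q.astype(np.float32)); print(len(Q),np.median(P[m,2]),'outer',cx,cy,rr,'mean',Q.mean(0))
h=cv2.convexHull(Q.astype(np.float32))[:,0]
f=least_squares(lambda a:np.hypot(h[:,0]-a[0],h[:,1]-a[1])-a[2],[cx,cy,30]);print(f.x)
"
```

```text
t 13.375 tcp [ 0.5551 -0.1561  0.1327] j [ 0.5    0.412 -0.388  1.835  0.192  0.929 -0.469] f [ 0.18 -0.86  0.48] w 0.847
nut_top 0.68 [312.  228.7] [ 0.5534 -0.1591  0.024 ]
2789 0.02320507489285001 outer 554.3815307617188 -157.72021484375 30.0323543548584 mean [ 554.83571565 -156.79094822]
[ 554.30445106 -157.70985133   29.62921939]
```

View pics/w9.png

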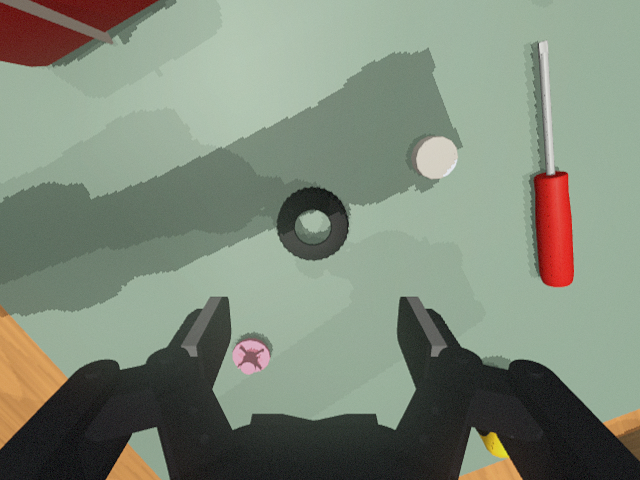

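The nut is at image (313,224), world (0.5543, −0.1577), and the fingers are clear on both sides.

```bash
python3 -c "
from h import *
go([.5543,-.1577,-.020])"
```

```text
tool shift mm: [152.6  -0.4   0.8]
```

Emit:
carry_out --pt "62 0 0.8 0 85" --pt "110 -0.4 0.8 0 85" --pt "140 -0.4 0.8 0 85" --pt "152 -0.4 0.8 0 85" --pt "152 -0.4 0.8 0 85"

```text
t: 14.15
ee_pos: [0.5548, -0.1574, -0.0189]
orientation: [1.564, 0.929, -1.562]
ft_force: [0.1, 0.6, -0.0]
width: 0.853
```

```bash
python3 -c "
from h import *
look('w10',{})
P,u,v=cloud('w10');f=np.load('pics/w10.npz')
t=(P-f['p'])@f['R']*1000
for sgn in(-1,1):
  m=(abs(t[:,2]+12)<2)&(t[:,0]<-22)&(t[:,0]>-70)&(sgn*t[:,1]>34)&(sgn*t[:,1]<60)&(P[:,2]>.004)
  q=t[m]; q=q[np.argsort(-q[:,0])][:6]; print(q.round(1), P[m,2].min())
"
```

```text
t 14.15 tcp [ 0.5548 -0.1574 -0.0189] j [ 0.438  0.616 -0.313  1.932  0.308  0.637 -0.565] f [ 0.13  0.55 -0.03] w 0.853
[[-35.  -35.4 -10.7]
 [-35.2 -35.4 -10.3]
 [-35.7 -38.1 -11.1]
 [-36.  -35.6 -11.2]
 [-36.4 -39.6 -11.4]
 [-36.5 -41.2 -11.5]] 0.015974389656763843
[[-35.1  37.2 -10.2]
 [-35.7  37.  -11. ]
 [-36.3  37.3 -11.3]
 [-36.6  37.3 -10.1]
 [-36.6  40.1 -11.5]
 [-36.7  39.2 -11.5]] 0.016258207278035675
```

View pics/w10.png

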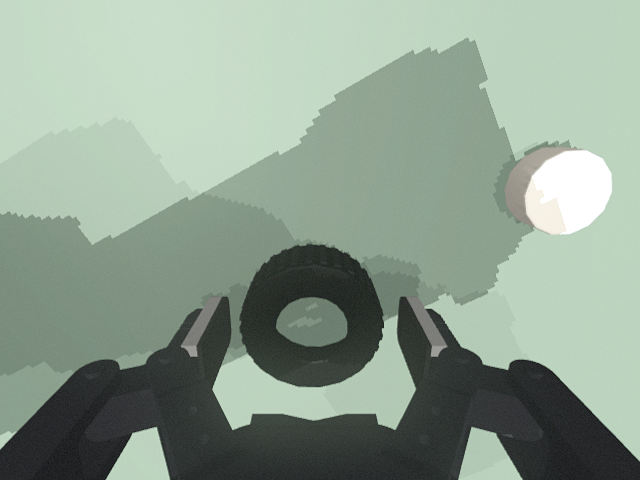

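Emit:
carry_out --pt "8 0 0 0 85" --pt "11.5 0 0.5 0 85" --pt "11.5 0 0.5 0 80" --pt "11.5 0 0.5 0 65" --pt "11.5 0 0.5 0 60" --pt "11.5 0 0.5 0 60" --pt "11.5 0 0.5 0 60" --squeeze 50

```text
t: 15.08
ee_pos: [0.5557, -0.1582, -0.0292]
orientation: [1.565, 0.927, -1.56]
ft_force: [-1.3, -1.2, 5.5]
width: 0.663
```

```bash
cat >> h.py <<'E'
def nut(name,ztop):
    P,u,v=cloud(name);f=np.load(f"pics/{name}.npz");c=f["p"]; t=(P-c)@f["R"]*1000
    m=(abs(P[:,2]-ztop)<.003)&(np.hypot(t[:,1],t[:,2])<34)&(f["im"][v,u].max(1)<75); Q=t[m][:,1:]
    b=least_squares(lambda a:np.maximum(np.hypot(Q[:,0]-a[0],Q[:,1]-a[1])-30,0)+np.maximum(15-np.hypot(Q[:,0]-a[0],Q[:,1]-a[1]),0),[0,0])
    print("nut pts",len(Q),"z",np.median(P[m,2]).round(4),"centre in tool y,z mm",b.x.round(2))
E
python3 -c "
from h import *
look('w11',{})
nut('w11',.024)
"
```

```text
t 15.075 tcp [ 0.5557 -0.1582 -0.0292] j [ 0.433  0.632 -0.306  1.935  0.317  0.616 -0.572] f [-1.35 -1.17  5.47] w 0.663
nut pts 12195 z 0.0233 centre in tool y,z mm [ 0.93 -0.2 ]
```

View pics/w11.png

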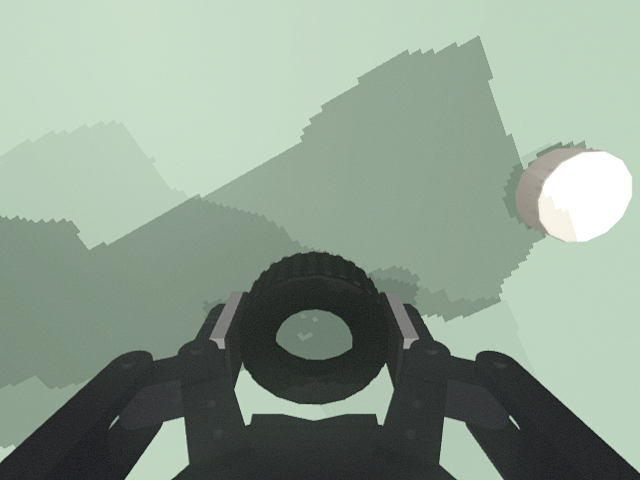

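```bash
python3 -c "
from h import *
go([.4954,.0874,.20])"
```

```text
tool shift mm: [-230.2 -168.4 -187.2]
```

Emit:
carry_out --pt "-60 0 0 0 60" --pt "-120 0 0 0 60" --pt "-180 -10 -11 0 60" --pt "-230 -40 -44 0 60" --pt "-230 -168.4 -187 0 60" --pt "-230 -168.4 -187 0 60" --pt "-230 -168.4 -187 0 60" --pt "-230 -168.4 -187 0 60" --pt "-230 -168.4 -187 0 60" --pt "-230 -168.4 -187 0 60"

```text
t: 16.38
ee_pos: [0.4957, 0.0852, 0.1993]
orientation: [1.566, 0.925, -1.563]
ft_force: [-0.3, 0.6, -0.6]
width: 0.663
```

```bash
cat >> h.py <<'E'
def ring(name,xt,show=True):
    # sub-threshold edges of the nut's top face: outer R30 / hole R15, at tool x = xt (m), rectified onto that plane
    f=np.load(f"pics/{name}.npz");p,R,K,T=f["p"],f["R"],f["K"],f["T"]
    g=np.mgrid[-40:40.01:.25,-40:40.01:.25]; Y,Z=g[0],g[1]
    W=p+np.stack([np.full(Y.size,xt*1000),Y.ravel(),Z.ravel()],1)/1000@R.T
    C=(W-T[:3,3])@T[:3,:3]; uv=C[:,:2]/C[:,2:]*[K[0,0],K[1,1]]+[K[0,2],K[1,2]]
    m=uv.reshape(*Y.shape,2).astype(np.float32); im=cv2.remap(f["im"],m[...,0],m[...,1],cv2.INTER_LINEAR)
    if show: cv2.imwrite(f"pics/{name}r.png",cv2.resize(im[...,::-1],(642,642)))
    return im
E
python3 -c "
from h import *
look('w12',{})
ring('w12',-.0292-.0237)
go([.4954,.0874,.20])"
```

```text
t 16.375 tcp [0.4957 0.0852 0.1993] j [ 0.205  0.237 -0.539  1.92   0.148  1.02  -0.898] f [-0.32  0.55 -0.64] w 0.663
tool shift mm: [-0.6 -1.3 -1.8]
```

View pics/w12.png

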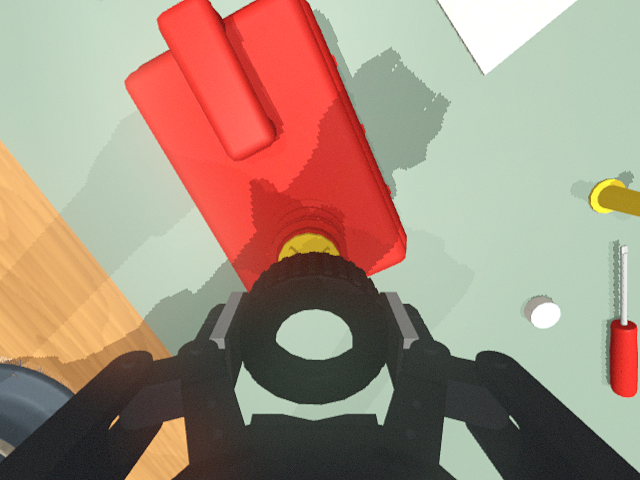

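View pics/w12r.png

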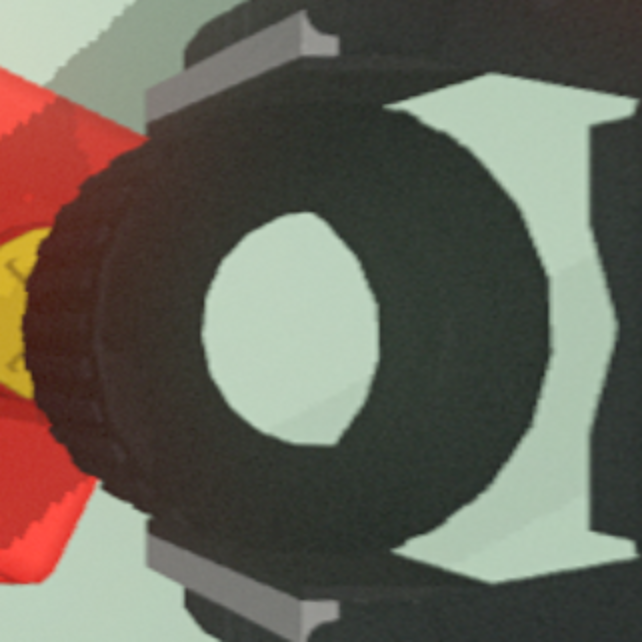

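The nut is held level and its hole is visible. I'll rise to re-measure the neck and stopper at this same tool yaw, so camera bias cancels.

Emit:
carry_out --pt "-60 -1 -2 0 60" --pt "-95 -1 -2 0 60" --pt "-95 -1 -2 0 60" --pt "-95 -1 -2 0 60" --pt "-95 -1 -2 0 60"

```text
t: 17.05
ee_pos: [0.4947, 0.0869, 0.2929]
orientation: [1.565, 0.925, -1.567]
ft_force: [0.6, 0.6, -0.5]
width: 0.664
```

```bash
python3 -c "
from h import *
look('w13',{'stopper_knob':.187})
f=np.load('pics/w13.npz')
disc('w13',(20,90,50),(35,255,255),.178,(310,215),45)
rim('w13',(.4954,.0873),.1755,.180,.024)
R=f['R'];print(R.round(3))
for z,lab in ((.178,'disc'),(.140,'foot')): pass
im=f['im'][160:260,250:370,::-1];cv2.imwrite('pics/w13z.png',cv2.resize(im,(720,600),interpolation=cv2.INTER_NEAREST))
"
```

```text
t 17.05 tcp [0.4947 0.0869 0.2929] j [ 0.228  0.153 -0.549  1.79   0.09   1.222 -0.846] f [ 0.57  0.63 -0.47] w 0.664
stopper_knob 0.73 [312.8 223.3] [0.4961 0.0881 0.187 ]
stopper_knob 0.6 [382.1 394.1] [ 0.4725 -0.0936  0.187 ]
stopper_knob 0.42 [439.  448.1] [ 0.4945 -0.1835  0.187 ]
area 1445 ellipse px ((311.8929138183594, 221.03282165527344), (42.44526672363281, 43.143341064453125), 79.8205337524414) centre world [0.4951 0.0879 0.178 ] mincircle 495.0 87.7 18.5
rim pts 1027 z 0.1771
rim fit [0.4946 0.087  0.0143]
[[ 0.001  0.878 -0.479]
 [-0.004 -0.479 -0.878]
 [-1.     0.003  0.003]]
```

View pics/w13z.png

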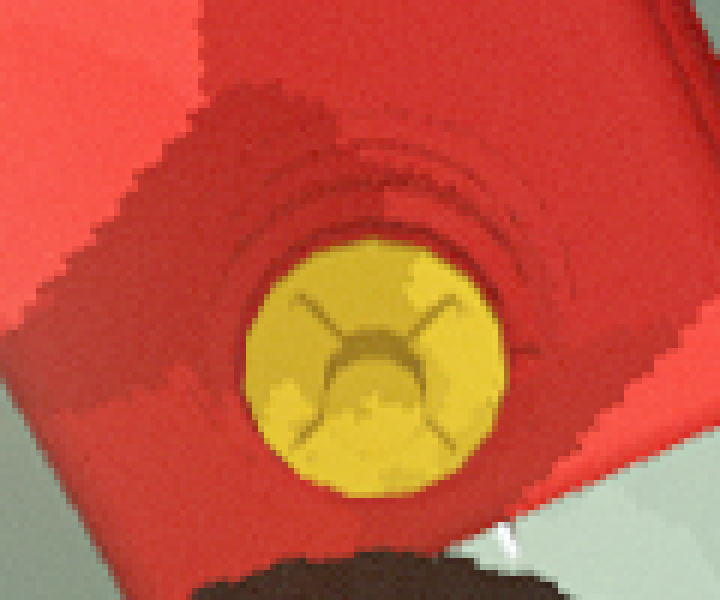

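```bash
python3 -c "
from h import *
go([.4944,.0885,.150])"
```

```text
tool shift mm: [143.2  -1.4  -1.1]
```

Emit:
carry_out --pt "60 -1.4 -1.1 0 60" --pt "110 -1.4 -1.1 0 60" --pt "130 -1.4 -1.1 0 60" --pt "140 -1.4 -1.1 0 60" --pt "143 -1.4 -1.1 0 60" --pt "143 -1.4 -1.1 0 60" --pt "143 -1.4 -1.1 0 60"

```text
t: 18.02
ee_pos: [0.4951, 0.0886, 0.1511]
orientation: [1.567, 0.925, -1.564]
ft_force: [-0.4, -0.9, -0.1]
width: 0.664
```

```bash
python3 -c "
from h import *
look('w14',{})
go([.4944,.0885,.150])
f=np.load('pics/w14.npz');im=f['im'][200:420,190:440,::-1];cv2.imwrite('pics/w14z.png',cv2.resize(im,(750,660)[:2] and (680,598)))"
```

```text
t 18.025 tcp [0.4951 0.0886 0.1511] j [ 0.183  0.295 -0.533  1.974  0.193  0.918 -0.948] f [-0.38 -0.85 -0.11] w 0.664
tool shift mm: [ 1.  -0.5  0.4]
```

View pics/w14z.png

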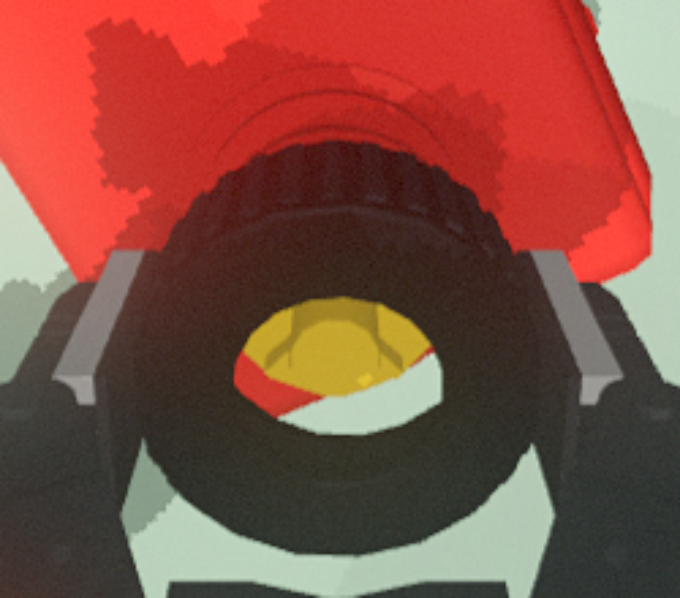

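Emit:
carry_out --pt "3 -0.5 0.4 0 60" --pt "5 -0.5 0.4 0 60" --pt "7 -0.5 0.4 0 60" --pt "9 -0.5 0.4 0 60" --pt "9 -0.5 0.4 0 60"

```text
t: 18.7
ee_pos: [0.4943, 0.0884, 0.1418]
orientation: [1.566, 0.925, -1.565]
ft_force: [-0.3, -0.6, -0.2]
width: 0.658
```

Emit:
carry_out --pt "1 0 0 0 60" --pt "2 0 0 0 60" --pt "3 0 0 0 60" --pt "3 0 0 0 60"

```text
t: 19.2
ee_pos: [0.4942, 0.0884, 0.1387]
orientation: [1.566, 0.925, -1.565]
ft_force: [-0.4, -0.6, -0.2]
width: 0.662
```

Emit:
carry_out --pt "1 0 0 0 60" --pt "2 0 0 0 60" --pt "2 0 0 0 60"

```text
t: 19.58
ee_pos: [0.4946, 0.0885, 0.1374]
orientation: [1.566, 0.925, -1.564]
ft_force: [-1.4, -0.3, 5.0]
width: 0.663
```

Contact is 5 N with the underside 7.4 mm below the rim. Next I turn backward in small steps while pressing lightly.

Emit:
carry_out --pt "0.3 0 0 -0.1 60" --pt "0.1 0 0 -0.2 60" --pt "-0.1 0 0 -0.3 60" --pt "-0.1 0 0 -0.3 60"

```text
t: 20.08
ee_pos: [0.4945, 0.0885, 0.1373]
orientation: [1.355, 1.102, -1.354]
ft_force: [0.6, 1.9, -0.6]
width: 0.663
```

Emit:
carry_out --pt "0.5 0 0 0 60" --pt "1 0 0 0 60" --pt "1 0 0 0 60"

```text
t: 20.45
ee_pos: [0.4945, 0.0885, 0.1362]
orientation: [1.355, 1.102, -1.354]
ft_force: [-0.1, 0.5, -0.2]
width: 0.663
```

Emit:
carry_out --pt "1 0 0 0 60" --pt "2 0 0 0 60" --pt "2 0 0 0 60"

```text
t: 20.82
ee_pos: [0.4944, 0.0885, 0.1341]
orientation: [1.355, 1.102, -1.354]
ft_force: [-0.1, 0.3, -0.9]
width: 0.666
```

Emit:
carry_out --pt "1 0 0 0 60" --pt "2 0 0 0 60" --pt "2 0 0 0 60"

```text
t: 21.2
ee_pos: [0.4945, 0.0884, 0.1327]
orientation: [1.354, 1.102, -1.354]
ft_force: [-1.9, -0.2, 5.5]
width: 0.67
```

The nut fell from 7.4 to about 12.1 mm below the rim, which looks like the thread-start drop. To confirm, I'll turn slightly further backward under a light press. Just past the drop it should climb again.

Emit:
carry_out --pt "0.4 0 0 -0.1 60" --pt "0.2 0 0 -0.2 60" --pt "0.0 0 0 -0.3 60" --pt "0.0 0 0 -0.3 60"

```text
t: 21.7
ee_pos: [0.4944, 0.0884, 0.1333]
orientation: [1.133, 1.249, -1.135]
ft_force: [-2.3, -1.1, 6.0]
width: 0.662
```

```bash
python3 -c "
from h import *
p,R,s=pose();print(np.round(s['joints'],3),p.round(4),'psi',np.arctan2(-R[1,2],-R[0,2]),s['ft_force'],s['torque'])
look('w15',{})
f=np.load('pics/w15.npz');im=f['im'][200:420,190:440,::-1];cv2.imwrite('pics/w15z.png',cv2.resize(im,(680,598)))"
```

```text
[ 0.272  0.34  -0.65   1.989  0.269  0.894 -0.42 ] [0.4944 0.0884 0.1333] psi 1.6707010012066523 [-2.28986661 -1.14719781  6.00072334] [-0.15751197  0.52782026  0.10034172]
t 21.7 tcp [0.4944 0.0884 0.1333] j [ 0.272  0.34  -0.65   1.989  0.269  0.894 -0.42 ] f [-2.29 -1.15  6.  ] w 0.662
```

View pics/w15z.png

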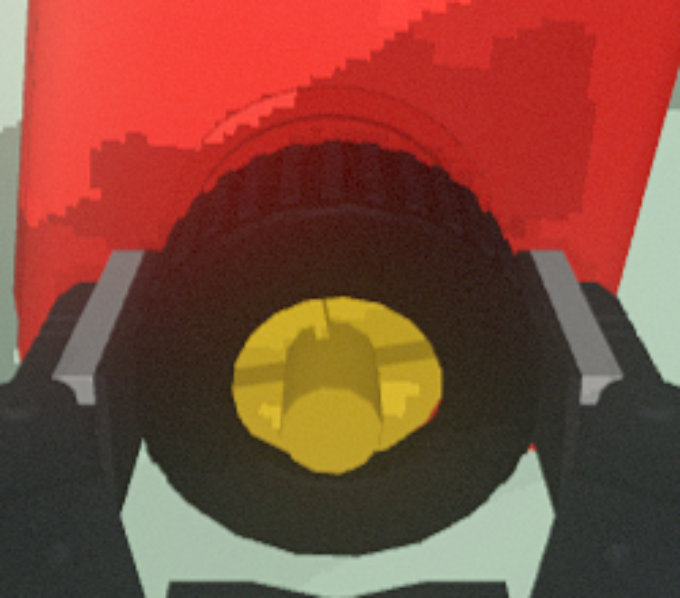

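It climbed 0.6 mm over 0.3 rad, which is the thread's pitch, so the drop is confirmed. Now forward, following 2.07 mm per rad.

Emit:
carry_out --pt "0.2 0 0 0.12 60" --pt "0.5 0 0 0.25 60" --pt "0.8 0 0 0.4 60" --pt "1.1 0 0 0.55 60" --pt "1.4 0 0 0.7 60" --pt "1.4 0 0 0.7 60"

```text
t: 22.5
ee_pos: [0.4945, 0.0884, 0.1319]
orientation: [1.634, 0.857, -1.632]
ft_force: [0.6, -0.4, 1.4]
width: 0.664
```

Emit:
carry_out --pt "0.3 0 0 0.15 60" --pt "0.6 0 0 0.3 60" --pt "0.9 0 0 0.45 60" --pt "1.25 0 0 0.6 60" --pt "1.55 0 0 0.75 60" --pt "1.85 0 0 0.9 60" --pt "2.2 0 0 1.05 60" --pt "2.2 0 0 1.05 60"

```text
t: 23.5
ee_pos: [0.4948, 0.0875, 0.1298]
orientation: [-2.191, 0.089, 2.182]
ft_force: [0.6, -3.2, 0.9]
width: 0.663
```

```bash
python3 -c "
from h import *
p,R,s=pose();print(np.round(s['joints'],3),p.round(4),'psi',np.arctan2(-R[1,2],-R[0,2]),s['ft_force'],s['torque'])"
```

```text
[-0.016  0.292 -0.296  2.007  0.121  0.856 -2.025] [0.4948 0.0875 0.1298] psi -0.0746908037334858 [ 0.63758037 -3.24312605  0.86705929] [-0.62019386 -0.13222741 -0.00909838]
```

Emit:
carry_out --pt "0 0 0 0 82" --pt "0 0 0 0 82" --pt "0 0 0 0 82" --pt "0 -0.5 0 -0.18 82" --pt "0 -0.5 0 -0.36 82" --pt "0 -0.5 0 -0.54 82" --pt "0 -0.5 0 -0.72 82" --pt "0 -0.5 0 -0.9 82" --pt "0 -0.5 0 -1.08 82" --pt "0 -0.5 0 -1.26 82" --pt "0 -0.5 0 -1.44 82" --pt "0 -0.5 0 -1.62 82"

```text
t: 25.0
ee_pos: [0.4948, 0.0881, 0.1298]
orientation: [1.22, 1.193, -1.223]
ft_force: [0.1, -0.8, -0.7]
width: 0.815
```

Emit:
carry_out --pt "0 0 0 -0.16 82" --pt "0 0 0 -0.34 82" --pt "0 0 0 -0.34 82" --pt "0 0 0 -0.34 82"

```text
t: 25.5
ee_pos: [0.4948, 0.0881, 0.1298]
orientation: [0.968, 1.336, -0.972]
ft_force: [-0.9, -0.7, 0.1]
width: 0.822
```

```bash
python3 -c "
from h import *
p,R,s=pose();print(np.round(s['joints'],3),p.round(4),'psi',np.arctan2(-R[1,2],-R[0,2]),s['ft_force'],s['torque'])
look('w16',{})
f=np.load('pics/w16.npz')
P,u,v=cloud('w16'); m=(abs(P[:,2]-.183)<.006)&(np.hypot(P[:,0]-.4948,P[:,1]-.0878)<.031)&(f['im'][v,u].max(1)<80);Q=P[m]
print(len(Q),np.median(Q[:,2])); A=np.c_[Q[:,:2]-[.4948,.0878],np.ones(len(Q))]; print('plane',np.linalg.lstsq(A,Q[:,2],rcond=None)[0].round(4))
"
```

```text
[ 0.303  0.355 -0.691  1.99   0.298  0.894 -0.227] [0.4948 0.0881 0.1298] psi 1.889607131415365 [-0.87043314 -0.69209735  0.06062873] [ 0.00829927  0.03298812 -0.05840276]
t 25.5 tcp [0.4948 0.0881 0.1298] j [ 0.303  0.355 -0.691  1.99   0.298  0.894 -0.227] f [-0.87 -0.69  0.06] w 0.822
10571 0.18221336471116534
plane [ 0.0022 -0.0077  0.1821]
```

View pics/w16.png

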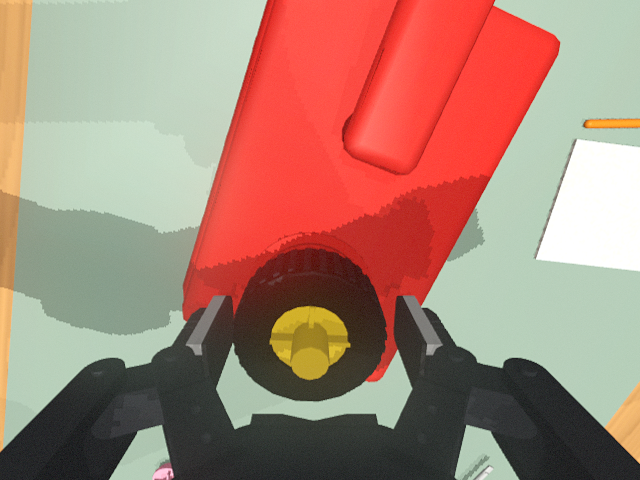

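The nut sits level with its top at z ≈ 182 mm. I'll regrip and carry on forward.

Emit:
carry_out --pt "0 0 0 0 60" --pt "0 0 0 0 60" --pt "0 0 0 0 60" --pt "0 0 0 0 60" --squeeze 50

```text
t: 26.05
ee_pos: [0.494, 0.0879, 0.1302]
orientation: [0.967, 1.336, -0.975]
ft_force: [-3.6, -0.5, 5.8]
width: 0.671
```

Emit:
carry_out --pt "0.3 0 0 0.15 60" --pt "0.6 0 0 0.3 60" --pt "0.9 0 0 0.45 60" --pt "1.25 0 0 0.6 60" --pt "1.55 0 0 0.75 60" --pt "1.85 0 0 0.9 60" --pt "1.85 0 0 0.9 60"

```text
t: 26.92
ee_pos: [0.494, 0.0879, 0.1285]
orientation: [1.619, 0.867, -1.622]
ft_force: [-0.3, -0.1, 0.5]
width: 0.668
```

```bash
cat > st.py <<'E'
from h import *
p,R,s=pose();print(np.round(s['joints'],3),p.round(4),'psi',round(float(np.arctan2(-R[1,2],-R[0,2])),3),np.round(s['ft_force'],2),np.round(s['torque'],3),s['width'])
E
python3 st.py
```

```text
[ 0.148  0.319 -0.498  2.     0.209  0.87  -1.044] [0.494  0.0879 0.1285] psi 0.99 [-0.32 -0.13  0.5 ] [-0.135  0.108 -0.048] 0.6680186361576743
```

Emit:
carry_out --pt "0.25 0 0 0.12 60" --pt "0.5 0 0 0.24 60" --pt "0.75 0 0 0.36 60" --pt "0.9 0 0 0.48 60" --pt "0.9 0 0 0.48 60"

```text
t: 27.55
ee_pos: [0.4945, 0.0876, 0.1284]
orientation: [1.932, 0.496, -1.929]
ft_force: [0.6, -1.2, 5.4]
width: 0.668
```

```bash
python3 st.py
```

```text
[ 0.07   0.306 -0.402  2.004  0.169  0.861 -1.484] [0.4945 0.0876 0.1284] psi 0.512 [ 0.55 -1.24  5.38] [-0.304  0.255 -0.082] 0.6679496799139011
```

Emit:
carry_out --pt "-0.2 0 0 0.1 60" --pt "-0.2 0 0 0.2 60" --pt "-0.2 0 0 0.3 60" --pt "-0.2 0 0 0.3 60"

```text
t: 28.05
ee_pos: [0.4949, 0.0871, 0.1283]
orientation: [2.108, 0.216, -2.101]
ft_force: [2.4, -3.1, -2.5]
width: 0.667
```

```bash
python3 st.py
```

```text
[ 0.023  0.299 -0.343  2.006  0.145  0.856 -1.758] [0.4949 0.0871 0.1283] psi 0.214 [ 2.42 -3.07 -2.48] [-0.152 -0.307 -0.14 ] 0.6671081232299466
```

Emit:
carry_out --pt "0 0 0 0.06 60" --pt "0 0 0 0.12 60" --pt "0 0 0 0.12 60"

```text
t: 28.42
ee_pos: [0.4951, 0.0868, 0.1281]
orientation: [2.172, 0.095, -2.163]
ft_force: [1.5, -2.5, -0.6]
width: 0.669
```

```bash
python3 st.py
```

```text
[ 0.005  0.297 -0.321  2.007  0.136  0.854 -1.867] [0.4951 0.0868 0.1281] psi 0.096 [ 1.5  -2.53 -0.56] [-0.037 -0.249  0.16 ] 0.6686514840787201
```

Emit:
carry_out --pt "0 0 0 0.05 60" --pt "0 0 0 0.1 60" --pt "0 0 0 0.1 60"

```text
t: 28.8
ee_pos: [0.4952, 0.0865, 0.128]
orientation: [2.222, -0.011, -2.212]
ft_force: [2.0, -3.4, -2.0]
width: 0.664
```

```bash
python3 st.py
```

```text
[-0.011  0.296 -0.302  2.008  0.129  0.853 -1.957] [0.4952 0.0865 0.128 ] psi -0.0 [ 2.04 -3.41 -1.99] [-0.043 -0.23   0.681] 0.6643025162497785
```

Torque has risen to about 0.68 N m and the nut has stopped. I'll relax the arm's twist straight away.

Emit:
carry_out --pt "0 0 0 0 60" --pt "0 0 0 0 60"

```text
t: 29.05
ee_pos: [0.4952, 0.0865, 0.128]
orientation: [2.222, -0.01, -2.211]
ft_force: [1.8, -1.6, -1.3]
width: 0.666
```

```bash
python3 st.py
```

```text
[-0.01   0.296 -0.302  2.008  0.129  0.853 -1.956] [0.4952 0.0865 0.128 ] psi 0.001 [ 1.84 -1.59 -1.27] [ 0.006 -0.145  0.601] 0.6664968253912655
```

Emit:
carry_out --pt "0 0 0 -0.03 60" --pt "0 0 0 -0.03 60"

```text
t: 29.3
ee_pos: [0.495, 0.0867, 0.1281]
orientation: [2.208, 0.022, -2.199]
ft_force: [0.4, -2.1, -1.0]
width: 0.668
```

```bash
python3 st.py
```

```text
[-0.005  0.296 -0.308  2.008  0.13   0.853 -1.929] [0.495  0.0867 0.1281] psi 0.028 [ 0.35 -2.11 -0.98] [ 0.293 -0.02  -0.65 ] 0.6684206662768201
```

Emit:
carry_out --pt "0 0 0 0.02 60" --pt "0 0 0 0.02 60"

```text
t: 29.55
ee_pos: [0.4951, 0.0866, 0.1281]
orientation: [2.216, 0.003, -2.206]
ft_force: [2.2, -3.2, -1.3]
width: 0.669
```

```bash
python3 st.py
```

```text
[-0.009  0.296 -0.304  2.008  0.13   0.853 -1.946] [0.4951 0.0866 0.1281] psi 0.012 [ 2.17 -3.23 -1.34] [ 0.007 -0.126  0.891] 0.6690821358060027
```

The nut is stiff in both directions, so it's tight. I'll ease the twist slightly, then release.

Emit:
carry_out --pt "0 0 0 -0.005 60" --pt "0 0 0 -0.005 60"

```text
t: 29.8
ee_pos: [0.4951, 0.0866, 0.1281]
orientation: [2.214, 0.008, -2.204]
ft_force: [1.8, -2.1, -0.6]
width: 0.667
```

```bash
python3 st.py
```

```text
[-0.008  0.296 -0.305  2.008  0.13   0.853 -1.941] [0.4951 0.0866 0.1281] psi 0.016 [ 1.82 -2.1  -0.62] [ 0.128 -0.077  0.406] 0.6672328456739305
```

Emit:
carry_out --pt "0 0 0 0 82" --pt "0 0 0 0 82" --pt "0 0 0 0 82" --pt "-30 0 0 0 85" --pt "-80 0 0 0 85" --pt "-120 0 0 0 85" --pt "-145 0 0 0 85" --pt "-145 0 0 0 85" --pt "-145 0 0 0 85"

```text
t: 30.92
ee_pos: [0.4938, 0.0878, 0.272]
orientation: [2.212, 0.007, -2.206]
ft_force: [-0.4, -0.0, -0.1]
width: 0.848
```

```bash
python3 st.py; python3 -c "
from h import *
look('w17',{'stopper_knob':.187,'nut_top':.181})
f=np.load('pics/w17.npz')
P,u,v=cloud('w17'); m=(abs(P[:,2]-.182)<.006)&(np.hypot(P[:,0]-.4948,P[:,1]-.0878)<.029)&(f['im'][v,u].max(1)<80);Q=P[m]
A=np.c_[Q[:,:2]-[.4948,.0878],np.ones(len(Q))]; print(len(Q),'plane',np.linalg.lstsq(A,Q[:,2],rcond=None)[0].round(4),Q[:,:2].mean(0))
k=(P[:,2]>.190)&(P[:,2]<.2)&(np.hypot(P[:,0]-.4948,P[:,1]-.0878)<.012);print('knob',k.sum(),np.median(P[k],0))
im=r.capture('scene')[0];cv2.imwrite('pics/s17.png',im[:,:,::-1]);im=r.capture('top')[0];cv2.imwrite('pics/t17.png',im[:,:,::-1])"
```

```text
[ 0.018  0.145 -0.319  1.833  0.06   1.171 -1.875] [0.4938 0.0878 0.272 ] psi 0.016 [-0.37 -0.01 -0.1 ] [ 0.03  -0.002 -0.002] 0.8478820832404598
t 30.925 tcp [0.4938 0.0878 0.272 ] j [ 0.018  0.145 -0.319  1.833  0.06   1.171 -1.875] f [-0.37 -0.01 -0.1 ] w 0.848
stopper_knob 0.94 [317.1 234.9] [0.4933 0.0846 0.187 ]
stopper_knob 0.93 [574.7 239.9] [ 0.4919 -0.1121  0.187 ]
stopper_knob 0.33 [ 72.5 232.6] [0.4928 0.2675 0.187 ]
2799 plane [ 0.0033 -0.0043  0.1798] [0.49650521 0.08687885]
knob 276 [0.49570871 0.08712856 0.19373785]
```

View pics/w17.png

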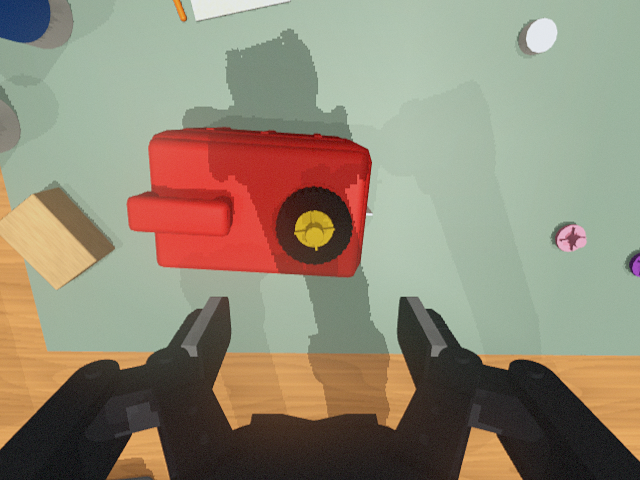

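View pics/s17.png

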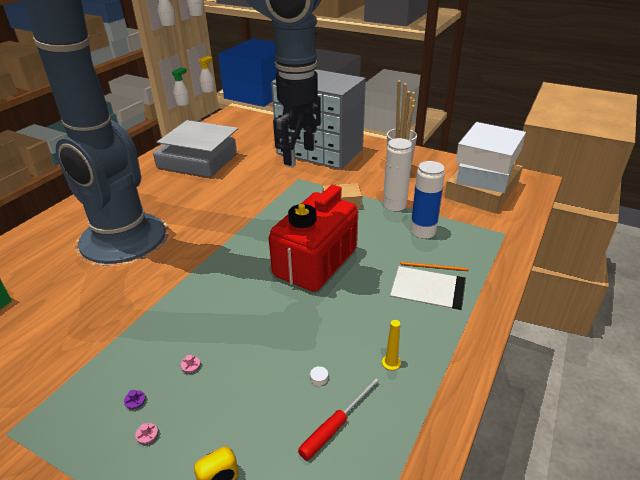

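The nut is level with its top at z ≈ 180–181 mm, so the underside is about 17 mm below the rim. The knob stands through the hole and nothing else on the counter has moved.

```bash
python3 -c "
from cell import r
print(r.finish_job())"
```

```text
the job is handed in; nothing more can be done
None
```

The can is closed: the yellow stopper is seated in the mouth and the ring nut holds it down, tight. I handed the job in at about 31 s of the 72 s, and it reported no verdict.

**What I did:**
- **Stopper:** I pressed the yellow one home at about 7 N. Depth then showed its disc level, about 3.5 mm above the rim.
- **Thread start:** I set the nut on the neck and turned it back about 0.3 rad under light pressure. It fell from about 7.4 to 12.1 mm below the rim. A further 0.3 rad back made it climb 0.6 mm, which matches the pitch, so that was the thread-start drop.
- **Running on:** I ran it forward about 3 rad past the drop with one regrip, until it stopped turning.

**Last checks:**
- **Nut:** it is level, with its underside about 17 mm below the rim as expected for tight. The knob stands through the hole.
- **Counter:** by eye, the other things in the final pictures had not moved.

**What did not go to plan:**
- **First grasp:** the fingers shut on air above the stopper, because the fingertips sit about 31 mm behind the stated TCP. I corrected for this from depth readings.
- **Torque over hand-tight:** tightening briefly read 0.6 to 0.9 N m, above the 0.2 to 0.5 N m range. My first attempt to ease it put about 0.65 N m backward on the nut. I then retightened, and it read about 0.4 N m just before release.

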